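# Put the measuring kit back in its sloping tray

## Task

Put the kit away in the grey sloping tray: lay the callipers fully down in the recess cut to their outline, jaws where the jaw cutout is, and push the pen-torch down past the sprung jaw until it sits at the bottom of the fork clip with the jaw closed over it. Either may go first; leave the bottle, the bowl and the jar where they stand.

Things in the scene. Friction and masses are not known exactly. Their poses are not given: they have to be found in the camera images.
- callipers: Sliding callipers, one loose rigid piece, 180 g, lying flat. Origin: underside, below the middle of the black housing (60 along x, 30 along y, 14 mm high: grip it there, fingers closing along y; centre of mass within 15 mm). x runs along the beam away from the jaws, z up. Steel beam 16 wide, 6 thick, x = -58 to +122 mm. All undersides are level.
- calliper_jaws (a point): Tip of the long measuring jaws, on the underside, at (-43, -45, 0) mm in the callipers' frame. The two long jaws are closed together, 6 mm thick, spanning x = -58 to -28 mm and reaching out to y = -45; a small upper jaw, x = -45 to -33, reaches out to y = +20 mm.
- torch: Pen-torch, plain aluminium, loose, 80 g, lying on the table: round barrel 14 mm in diameter, 150 mm long along its x, with a 16 mm square collar, 12 mm long, at each end that keeps it from rolling. Origin: underside of the collars at mid-length; the barrel's axis is 8 mm above it. Either end may go either way in the clip. Grip it at mid-length.
- torch_mid (a point): Middle of the torch, on the barrel's axis.
- recess (a point): The callipers' seat, on the paler recess floor, 9 mm below the tray's top; axes as the tray's. Seated callipers have their origin here, their x along -y of this, their y along +x (long jaws point down the slope). 2 mm clearance all round. Two finger wells, as deep, flank the housing: 46 mm wide (y), out to 42 mm either way in x. Seated, the housing stands 5 mm proud.
- recess_jaws (a point): Where the tip of the callipers' long jaws lies when they are seated: on the recess floor, 45 mm down the slope and 43 mm to +y from the recess point; axes as the tray's.
- clip (a point): Where the torch's middle (on its axis) lies when seated in the fork clip, torch along y; axes as the tray's; 20 mm above the tray's top. Two steel forks 11 mm wide stand 40.5 mm either side along y, 17 mm wide inside, seat 7 mm below this point; down-slope wall rises 15 mm above it, its top flared; up-slope wall ends at its height. Fingers fit between the forks (35 mm either side).
- jaw (a joint): Sprung jaw of the clip: 0 closed, grows as it is pushed open up the slope (about 0.15 rad as the barrel passes, at most 0.7), springs back by itself. Hinge bar under the torch, 16 mm below the clip point; a round nose beyond each fork (44 to 55 mm from the middle) overhangs the barrel by 3 mm on the up-slope side, top 12 mm above the clip point. Passing it takes some 5 to 15 N.
- bottle: White bottle, 60 mm across, 150 mm high, loose bystander; origin at the centre of its underside.
- bowl: Steel bowl, 100 mm across, 45 mm high, loose bystander; origin at the centre of its underside.
- jar: Amber glass jar, 56 mm across, 60 mm high, loose bystander; origin at the centre of its underside.
- tray: Fixed grey plate, 210 mm up the slope (its x) by 220 mm wide (y), 17 mm thick, sloping at 30 degrees, high edge on the robot's side, face turned away from the robot. Origin: centre of its underside, 62 mm over the table. x up the slope, y across it, z square out of the tray, leaning 30 degrees from vertical away from the robot. Recess in the lower half, fork clip on the upper half.

How it is judged:
By the outcome, as a careful person would: the job done as asked, in the order asked, and still so for the second after the job is handed in, with the robot touching nothing.
It also fails if it takes over 67 s, if anything falls off the work surface, if the arm or the gripper's body presses on something with over 40 N, if the wrist force passes 120 N, or if a joint passes its speed limit or range.

## Robot

A 6-joint arm with a two-finger parallel gripper is mounted at the origin on the work surface. World frame = base frame: x ahead of the robot, y to its left, z up, the work surface at z = 0. Lengths are in m, angles in degrees, forces in N, time in s.
With the tool pointing down it reaches from about 0.35 to 0.875 m from the base axis. Payload 4.2 kg.
Tool frame: the origin (TCP) lies on the centre line of the jaws, within the pads' length; the fingertips stand 11 mm ahead of it and the grasp point (between the pads) lies 8 mm behind it; z points along the fingers, y is the line along which they close (so a half turn about z gives the same grasp; the last joint's range is limited). The gripper opens to 87 mm and grips with 3 to 60 N. Pads are 19 mm wide; open, the fingers measure 117 mm over their backs; the gripper's body (75 mm by 190 mm) begins 51 mm behind the grasp point.
Start: joints at [82.483, 22.042, 0.453, 0, -68.411, -14.817], TCP at [0.237, 0.578, 0.234] pointing down, gripper open.
Joint ranges: [-179.83, 179.83], [-69.29, 118.12], [-61.27, 80.66], [-181.25, 117.63], [-171.15, -9.14], [-177.46, 177.46]. Speed limits (degrees/s): [159.86, 159.86, 180, 180, 180, 180].

## Interface

Orientations are given as a 3x3 rotation matrix whose columns are the frame's x, y, z axes.
In Python, from station import r gives the robot as it stands.
- The arm moves only by the tool servo_tool, never from a script. Its argument "commands" is a list that holds one entry, the list of rows, each a list of 7 numbers: the closure, from 0 (fully open) to 1 (shut), then the shift along the tool's x, y, z in mm, then the turn, a rotation vector about the tool's x, y, z in rad. In form: [[[claw, x, y, z, ax, ay, az], ...]]. A call has exactly 5 rows; each row is the pose to reach, as a shift and turn from the pose commanded when the call began, along the tool's axes at that moment; what a row does not reach only later rows make up. A row lasts 1/10 s, in which the tool goes at most 50 mm and 8.59 degrees, less where a joint would pass 70% of its speed; a pose out of reach is approached as far as the arm can. A call with a gripper value outside its range is refused whole. The fingers move at their own pace and stop on an object; the grip force is fixed at half the most. Time passes only in rows, so rows that repeat a pose let the fingers close, or fill a call up. It gives the time, the measured TCP pose, the force, the opening and the grip force at its end, in the units of the state.
- r.sense(): the state, without advancing time (a new reading comes with each control period).
- r.capture(name): name is "side" or "top"; returns a dict with "pixels" (480x640x3 uint8, red, green, blue), "camera_matrix" (3x3 intrinsics, pixels), "R" (3x3) and "t" (3): a world point X has camera coordinates R X + t. Camera axes: x right, y down, z forward; pixel columns grow to the right and rows downward; lengths in m; the calibration is good to about 2 mm. A picture is of the moment at which its call begins. There is no depth.
- r.finish_job(): hands the job in; it is judged then, once.
The state is a dict: "time_s": time; "joints": joint angles; "joint_velocities": joint speeds; "effort": joint torques, N m; "tcp_pos": TCP position; "ee_rot": TCP orientation; "wrist_force": force on the tool from outside, world axes, zero at the start; "moment": the same for the moment, N m; "gripper_width": opening from 0.0 (shut) to 1.0 (fully open); "gripper_force": force on a finger pad.
Only numpy, scipy, OpenCV 4.12 (cv2) and the standard library are available. Lean on these libraries where they do the work, as an engineer would, in place of code of your own. Each camera call takes 0.05 s, during which the arm holds its last target. There are 200 camera calls.

## Working session

There is one attempt and no reset: what is moved stays moved. The work goes in short steps, Python scripts to look and compute and a tool call to move; the robot and the scene stay as the last step left them, time stands still between calls to the robot, and variables do not carry over. Pictures are saved under pics/ and viewed, at most 10 in all, crops included, and the job is handed in when it is done.

Besides the shell and the picture viewer there is one more tool, called after ">>>" in YAML: its name, and indented under it one key for each argument. servo_tool: Moves the arm, as the interface text tells. Its arguments: {"type":"object","properties":{"commands":{"type":"array","items":{"type":"array","items":{"type":"array","items":{"type":"number"}}}}},"required":["commands"]}

```bash
mkdir -p pics
python3 - <<'E'
from station import r
import cv2,pickle
d={}
for n in("side","top"):
    c=r.capture(n);d[n]=c;cv2.imwrite(f"pics/{n}0.png",c["pixels"][:,:,::-1])
    print(n,c["camera_matrix"].tolist(),c["R"].round(4).tolist(),c["t"].round(4).tolist())
pickle.dump(d,open("c0.pkl","wb"))
print(r.sense())
E
```

```text
side [[575.5288885439157, 0.0, 316.38425621368907], [0.0, 575.5288885439157, 238.2379569015667], [0.0, 0.0, 1.0]] [[0.9359, -0.3521, 0.0097], [-0.2014, -0.5574, -0.8055], [0.289, 0.7519, -0.5926]] [-0.5803, 0.1589, 1.0641]
top [[439.93224375710224, 0.0, 330.83747765460123], [0.0, 439.93224375710224, 240.0302132932485], [0.0, 0.0, 1.0]] [[-0.0236, -0.9995, 0.0217], [-0.9841, 0.0194, -0.1765], [0.1759, -0.0256, -0.9841]] [-0.0835, 0.5972, 0.8232]
{'time_s': 0.1, 'joints': array([ 8.24832560e+01,  2.20867500e+01,  3.87085695e-01, -2.40631012e-02,
       -6.84099770e+01, -1.48186953e+01]), 'joint_velocities': array([ 0.0706825 , -0.20373749,  0.16540765,  0.08867925, -0.12590769,
        0.02853036]), 'effort': array([ 5.62977982e-05, -3.91687167e+01,  1.87935483e+01,  4.23193887e+00,
        1.34487479e-02, -7.54532948e-05]), 'tcp_pos': array([0.23728947, 0.57764956, 0.23256448]), 'ee_rot': array([[ 9.24915989e-01, -3.80171023e-01, -6.37484354e-04],
       [-3.80171540e-01, -9.24914154e-01, -1.84604047e-03],
       [ 1.12192790e-04,  1.94978575e-03, -9.99998093e-01]]), 'wrist_force': array([ 0.35913539,  0.24192386, -0.13898598]), 'moment': array([-0.00346449, -0.02006399,  0.01388259]), 'gripper_force': 0.0, 'gripper_width': 0.9996288953304034}
```

View pics/side0.png

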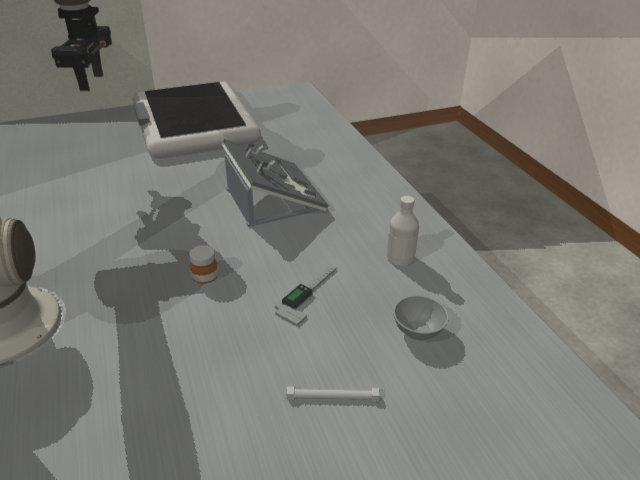

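View pics/top0.png

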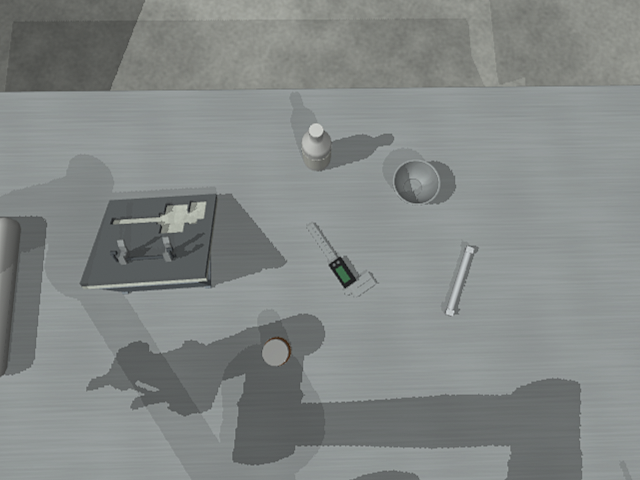

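Side view: tray at (275,180), callipers (300,295), torch (333,393), jar (203,265), bottle (403,235), bowl (421,317). Top view: tray (150,240) with pale recess (165,217), forks (122,250)/(168,247), callipers (340,268), torch (460,280). I'll enlarge the parts.

Run:
```python
import cv2,pickle,numpy as np
d=pickle.load(open("c0.pkl","rb"))
t=d["top"]["pixels"][:,:,::-1];s=d["side"]["pixels"][:,:,::-1]
def cr(im,x,y,w,h): return cv2.resize(im[y:y+h,x:x+w],(400,300),interpolation=cv2.INTER_CUBIC)
m=np.vstack([np.hstack([cr(t,70,180,160,120),cr(t,290,210,100,75+15-15)]),np.hstack([cr(s,215,130,120,90),cr(s,260,255,100,75)])])
cv2.imwrite("pics/mos.png",m)
```

```text
(no output)
```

View pics/mos.png

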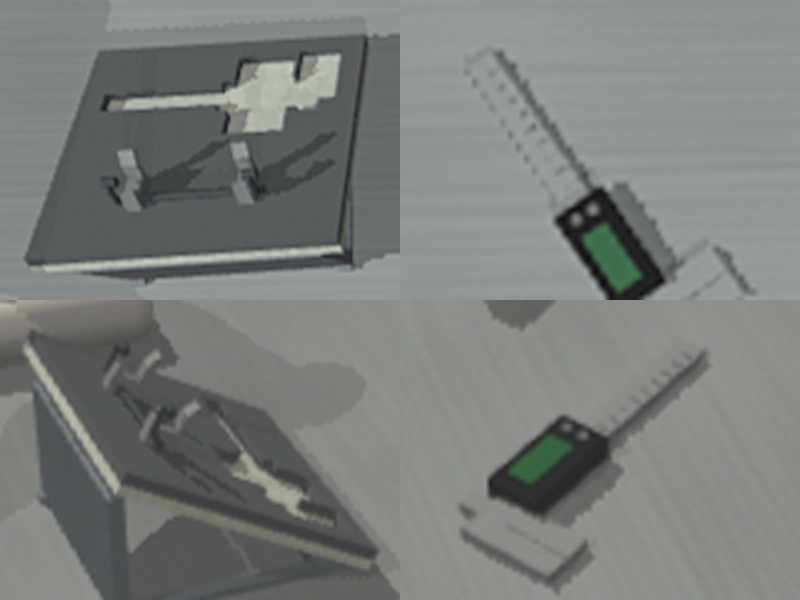

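Crops show tray corners (top: (110,200),(216,195),(208,279),(81,284)), pale recess, two forks at (122,252)/(167,249), and callipers with jaws pointing right-up in the top image. Now the measuring.

```bash
cat > h.py <<'E'
import numpy as np,cv2,pickle
from scipy.optimize import least_squares
np.set_printoptions(precision=4,suppress=True)
def proj(c,X):
    P=np.atleast_2d(X)@c["R"].T+c["t"]; p=P@c["camera_matrix"].T
    return p[:,:2]/p[:,2:]
def ray(c,uv):
    uv=np.atleast_2d(np.asarray(uv,float));d=np.c_[uv,np.ones(len(uv))]@np.linalg.inv(c["camera_matrix"]).T@c["R"]
    return -c["R"].T@c["t"],d
def onplane(c,uv,p0,n):
    o,d=ray(c,uv);return o+d*(((p0-o)@n)/(d@n))[:,None]
def onz(c,uv,z): return onplane(c,uv,np.array([0,0,z]),np.array([0,0,1.]))
def trayR(yaw):
    c,s=np.cos(yaw),np.sin(yaw);Z=np.array([[c,-s,0],[s,c,0],[0,0,1]])
    a,b=np.cos(np.pi/6),.5
    return Z@np.array([[-a,0,b],[0,-1,0],[b,0,a]])
E
python3 - <<'E'
from h import *
d=pickle.load(open("c0.pkl","rb"));T,S=d["top"],d["side"]
def C(x,y):return [x*105,y*110,17.]
pt=[((110,200.2),C(-1,-1)),((216,194.8),C(-1,1)),((81,285),C(1,-1)),((207.5,279),C(1,1))]
ps=[((251.6,187),C(1,1)),((223.6,141),C(1,-1)),((327.5,205),C(-1,1))]
def f(p,full=False):
    R=trayR(p[2]);o=np.array([p[0],p[1],.062]);e=[]
    for c,l in((T,pt),(S,ps)):
        for uv,X in l:e+=list(proj(c,o+R@np.array(X)/1e3)[0]-uv)
    return np.array(e)
q=least_squares(f,[.5,.3,0]);print(q.x,np.degrees(q.x[2]));print(q.fun.round(1))
R=trayR(q.x[2]);o=np.array([q.x[0],q.x[1],.062]);pickle.dump((R,o),open("tray.pkl","wb"))
def tl(c,uv,z): return (onplane(c,uv,o+R[:,2]*z/1e3,R[:,2])-o)@R*1e3
# pale mask
for n,c,box in(("top",T,(80,185,215,240)),("side",S,(262,150,325,195))):
    im=c["pixels"].astype(int);m=np.zeros(im.shape[:2],np.uint8);x0,y0,x1,y1=box
    sub=im[y0:y1,x0:x1];m[y0:y1,x0:x1]=((sub.min(2)>120)&(sub[...,0]-sub[...,2]>3)).astype(np.uint8)
    k,_,st,_=cv2.connectedComponentsWithStats(m);i=1+st[1:,4].argmax();print(n,st[i])
    cn=max(cv2.findContours((k==i).astype(np.uint8),0,2)[0],key=len)[:,0]
    L=tl(c,cn,8);L=L[np.argsort(L[:,1])];print(L[:,:2].round(0).tolist() if n=="top" else (L.min(0),L.max(0)))
# callipers
for n,c,box in(("top",T,(300,240,390,300)),("side",S,(270,260,345,325))):
    im=c["pixels"].astype(int);x0,y0,x1,y1=box;sub=im[y0:y1,x0:x1]
    m=((sub.max(2)<62)|(sub[...,1]-sub[...,0]>25)).astype(np.uint8)
    k,_,st,_=cv2.connectedComponentsWithStats(m);i=1+st[1:,4].argmax()
    ys,xs=np.nonzero(k==i);r=cv2.minAreaRect(np.c_[xs,ys].astype(np.float32));print(n,st[i],r)
    bx=cv2.boxPoints(r)+[x0,y0];W=onz(c,bx,.014);print(W, W.mean(0))
    g=np.argwhere((sub[...,1]-sub[...,0]>25))[:,::-1].mean(0)+[x0,y0];print("green",onz(c,g,.014))
# torch
for n,c,box in(("top",T,(435,235,490,325)),("side",S,(280,380,390,410))):
    im=c["pixels"].astype(int);x0,y0,x1,y1=box;sub=im[y0:y1,x0:x1]
    m=(sub.min(2)>(165)).astype(np.uint8)
    k,_,st,_=cv2.connectedComponentsWithStats(m);i=1+st[1:,4].argmax()
    ys,xs=np.nonzero(k==i);r=cv2.minAreaRect(np.c_[xs,ys].astype(np.float32));print(n,st[i],r)
    W=onz(c,cv2.boxPoints(r)+[x0,y0],.012);print(W,W.mean(0))
E
```

```text
[0.5957 0.2416 0.047 ] 2.693691205534902
[ 1.1  1.7  1.9  0.5  0.5  1.  -0.5 -1.6  0.  -5.1 -0.3 -2.2  0.5  0.3]
top [ 114  202   92   31 1012]Traceback (most recent call last):
  File "<stdin>", line 19, in <module>
cv2.error: OpenCV(4.12.0) :-1: error: (-5:Bad argument) in function 'findContours'
> Overload resolution failed:
>  - image is not a numpy array, neither a scalar
>  - Expected Ptr<cv::UMat> for argument 'image'
```

```bash
cat > m.py <<'E'
from h import *
d=pickle.load(open("c0.pkl","rb"));T,S=d["top"],d["side"]
def C(x,y):return [x*105,y*110,17.]
pt=[((110,200.2),C(-1,-1)),((216,194.8),C(-1,1)),((81,285),C(1,-1)),((207.5,279),C(1,1))]
ps=[((253.4,182.2),C(1,1)),((224.5,140.5),C(1,-1)),((328.4,203.5),C(-1,1))]
def f(p,full=False):
    R=trayR(p[2]);o=np.array([p[0],p[1],.062]);e=[]
    for c,l in((T,pt),(S,ps)):
        for uv,X in l:e+=list(proj(c,o+R@np.array(X)/1e3)[0]-uv)
    return np.array(e)
q=least_squares(f,[.5,.3,0],loss="soft_l1");print(q.x,np.degrees(q.x[2]));print(f(q.x).round(1))
R=trayR(q.x[2]);o=np.array([q.x[0],q.x[1],.062]);pickle.dump((R,o),open("tray.pkl","wb"))
def tl(c,uv,z): return (onplane(c,uv,o+R[:,2]*z/1e3,R[:,2])-o)@R*1e3
def big(m):
    _,k,st,_=cv2.connectedComponentsWithStats(m.astype(np.uint8));i=1+st[1:,4].argmax();return k==i
for n,c,box in(("top",T,(80,185,215,240)),("side",S,(262,150,325,195))):
    x0,y0,x1,y1=box;sub=c["pixels"].astype(int)[y0:y1,x0:x1]
    m=big((sub.min(2)>120)&(sub[...,0]-sub[...,2]>3))
    ys,xs=np.nonzero(m)
    for a in range(xs.min(),xs.max()+1,4):
        v=ys[xs==a];e=tl(c,[[a+x0,v.min()-.5+y0],[a+x0,v.max()+.5+y0]],8);print(n,a+x0,e[:,:2].round(1).tolist())
for n,c,box in(("top",T,(300,240,390,300)),("side",S,(270,260,345,325))):
    x0,y0,x1,y1=box;sub=c["pixels"].astype(int)[y0:y1,x0:x1]
    m=big((sub.max(2)<62)|(sub[...,1]-sub[...,0]>25))
    ys,xs=np.nonzero(m);r=cv2.minAreaRect(np.c_[xs,ys].astype(np.float32))
    W=onz(c,cv2.boxPoints(r)+[x0,y0],.014);print(n,r[1],W[:,:2].tolist(), W.mean(0))
    g=np.argwhere((sub[...,1]-sub[...,0]>25))[:,::-1].mean(0)+[x0,y0];print("green",onz(c,g,.014))
for n,c,box in(("top",T,(435,235,490,325)),("side",S,(280,380,390,410))):
    x0,y0,x1,y1=box;sub=c["pixels"].astype(int)[y0:y1,x0:x1]
    m=big(sub.min(2)>165)
    ys,xs=np.nonzero(m);r=cv2.minAreaRect(np.c_[xs,ys].astype(np.float32))
    W=onz(c,cv2.boxPoints(r)+[x0,y0],.012);print(n,r[1],W[:,:2].tolist(),W.mean(0))
E
python3 m.py
```

```text
[0.5977 0.2428 0.0521] 2.985397505948295
[ 0.4  1.1  1.1 -0.6  0.1  0.2 -0.9 -3.  -0.7 -0.7 -0.7 -2.   0.3  1.2]
top 114 [[-57.5, -94.8], [-49.1, -92.8]]
top 118 [[-56.8, -86.7], [-51.2, -85.4]]
top 122 [[-58.8, -79.2], [-50.4, -77.3]]
top 126 [[-58.1, -71.0], [-46.9, -68.5]]
top 130 [[-60.1, -63.5], [-48.9, -61.0]]
top 134 [[-59.3, -55.3], [-48.1, -52.9]]
top 138 [[-58.6, -47.1], [-50.1, -45.4]]
top 142 [[-60.6, -39.5], [-49.4, -37.3]]
top 146 [[-57.0, -30.8], [-48.6, -29.2]]
top 150 [[-59.1, -23.2], [-47.9, -21.1]]
top 154 [[-58.3, -15.0], [-49.9, -13.5]]
top 158 [[-60.4, -7.4], [-46.3, -4.9]]
top 162 [[-65.3, -0.1], [-18.3, 7.8]]
top 166 [[-76.0, 6.2], [-17.6, 15.7]]
top 170 [[-89.9, 12.1], [-16.8, 23.6]]
top 174 [[-89.1, 20.5], [-16.1, 31.5]]
top 178 [[-91.3, 28.4], [-15.4, 39.5]]
top 182 [[-87.5, 37.2], [-17.3, 47.0]]
top 186 [[-89.7, 45.1], [-41.0, 51.6]]
top 190 [[-77.1, 55.0], [-34.7, 60.4]]
top 194 [[-94.0, 61.1], [-36.7, 68.1]]
top 198 [[-93.2, 69.5], [-49.9, 74.5]]
top 202 [[-95.4, 77.5], [-49.1, 82.6]]
side 285 [[-22.2, 24.0], [-19.3, 30.6]]
side 289 [[-53.3, -19.2], [-31
[... 517 characters left out ...]
2, -0.12920014032594873], [0.5595310390732507, -0.0894369709980738], [0.56602127620474, -0.12824088868161698], [0.5059251727999576, -0.16552947930167872]] [ 0.5324 -0.1281  0.014 ]
green [[ 0.5288 -0.1215  0.014 ]]
top (6.968962669372559, 70.8255386352539) [[0.4459837657943767, -0.32747064543986426], [0.5843684757328969, -0.3831388343202519], [0.5795419909383296, -0.3967993732040975], [0.441364594532536, -0.3407796457595201]] [ 0.5128 -0.362   0.012 ]
side (82.97710418701172, 5.9955668449401855) [[0.4546753246332894, -0.34047119532947256], [0.4589695364976567, -0.3290915954435596], [0.5837435483880316, -0.3818500124149308], [0.5781730583660418, -0.3926400027805743]] [ 0.5189 -0.361   0.012 ]
```

Run:
```python
from h import *
d=pickle.load(open("c0.pkl","rb"));T,S=d["top"],d["side"];R,o=pickle.load(open("tray.pkl","rb"))
k=2.6
q=np.array([[x,y,17] for x,y in((120,-120),(120,120),(-110,120),(-110,-120))],float)
src=proj(T,o+q/1e3@R.T)
dst=np.array([[(y+120)*k,(120-x)*k] for x,y,_ in q]) # up=+x
W=cv2.warpPerspective(T["pixels"][:,:,::-1],cv2.getPerspectiveTransform(src.astype(np.float32),dst.astype(np.float32)),(624,598),flags=cv2.INTER_CUBIC)
W=cv2.convertScaleAbs(W,alpha=1.3)
cv2.imwrite("pics/rect.png",W)
a=onz(T,[[310,224.5]],.006)[0];b=np.array([.5352,-.1191]);v=a[:2]-b;print(a,np.hypot(*v),np.degrees(np.arctan2(v[1],v[0])))
```

```text
[ 0.6381 -0.0544  0.006 ] 0.12157261434108468 32.163818529741754
```

View pics/rect.png

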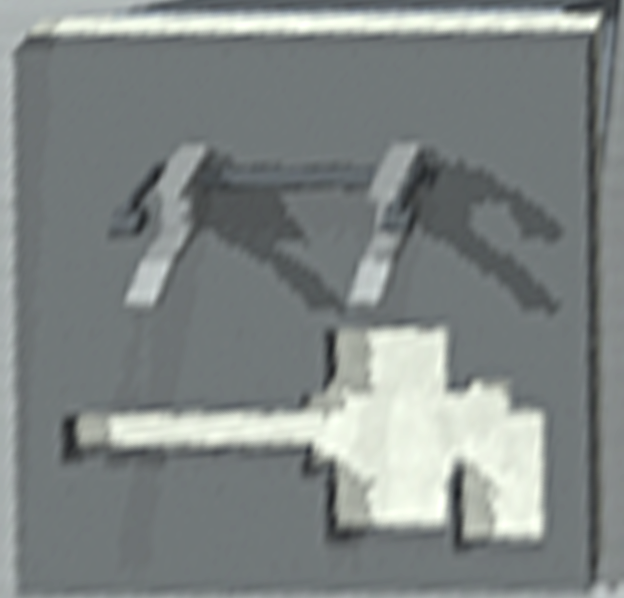

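The rectified view shows recess rims (slot end u=62, wells 331–447, jaw end 546; upper rim v=327, lower 542) and forks with flare tips at (141,303)/(366,303), hinge bar at (290,176). I'll fit these.

```bash
cat > fit.py <<'E'
from h import *
d=pickle.load(open("c0.pkl","rb"));T,S=d["top"],d["side"];R0,o0=pickle.load(open("tray.pkl","rb"));k=2.6
def px(u,v,R=R0,o=o0): return proj(T,o+R@np.array([120-v/k,u/k-120,17])/1e3)[0]
def tl(c,uv,z,R,o): return ((onplane(c,uv,o+R[:,2]*z/1e3,R[:,2])-o)@R*1e3)[0]
E_=[(0,105,100,42),(0,105,500,36),(0,-105,60,586),(0,-105,550,586),(1,-110,16,300),(1,-110,18,560),(1,110,592,500),(1,110,596,250)]
A=[(1,-124,62,432),(1,60,546,480),(1,-23,331,350),(1,23,447,350),(1,-23,331,520),(1,23,447,505),(0,42,345,328),(0,42,435,327),(0,10,120,412),(0,10,300,409),
 (0,-10,80,458),(0,-10,250,456),(0,-42,350,542),(0,-47,500,548)]
ps=[((253.4,182.2),(1,1)),((224.5,140.5),(1,-1)),((328.4,203.5),(-1,1))]
def f(p):
    R=trayR(p[2]);o=np.array([p[0],p[1],.062]);e=[]
    for i,w,u,v in E_: e.append(.7*(tl(T,px(u,v),17,R,o)[i]-w))
    for i,w,u,v in A: e.append(tl(T,px(u,v),17,R,o)[i]-w-p[3+i])
    for uv,(a,b) in ps:e+=list((tl(S,uv,17,R,o)[:2]-[a*105,b*110])*.5)
    return np.array(e)
q=least_squares(f,[.6,.24,.05,-48,29],loss="soft_l1",x_scale=[.01,.01,.01,1,1]).x
R=trayR(q[2]);o=np.array([q[0],q[1],.062])
if __name__=="__main__":
    print(q,np.degrees(q[2]));print(f(q).round(1))
    for z,u,v in((52,141,303),(52,366,303),(21,250,176),(21,330,178),(17,201,145),(17,408,145),(49,120,228),(37,170,200),(37,395,200)):print(z,tl(T,px(u,v),z,R,o))
pickle.dump((R,o,q),open("tray2.pkl","wb"))
E
python3 fit.py
```

```text
[  0.5976   0.2447   0.0564 -46.901   31.6273] 3.232291126103492
[-1.1  1.1 -0.7  0.1 -1.4 -0.6 -0.   0.8 -1.8  0.6  0.7 -0.6  0.9 -0.4
 -1.2 -0.6 -2.  -0.4  0.3  1.4  0.6  3.6  0.   2.6  0.7  6.9 -1.  -2. ]
52 [ 34.7636 -43.3751  52.    ]
52 [35.2281 38.5001 52.    ]
21 [ 55.5128 -20.0228  21.    ]
21 [54.917  10.5887 21.    ]
17 [ 64.0251 -41.0201  17.    ]
17 [64.4609 38.6777 17.    ]
49 [ 59.4095 -52.9191  49.    ]
37 [ 59.6391 -41.4969  37.    ]
37 [60.1038 42.4138 37.    ]
```

```bash
sed -i 's/\*\.5) *$/*.1)/' fit.py; python3 fit.py
cat >> h.py <<'E'
from scipy.spatial.transform import Rotation as Ro
def go(s,p,R,n=""):
    A=s["ee_rot"];v=A.T@(np.asarray(p)-s["tcp_pos"])*1e3;w=Ro.from_matrix(A.T@R).as_rotvec()
    print(n,"shift",v.round(1),"rot",w.round(4),"deg",np.degrees(np.linalg.norm(w)).round(1))
def down(yang):
    a=np.radians(yang);y=np.array([np.cos(a),np.sin(a),0]);z=np.array([0,0,-1.]);return np.c_[np.cross(y,z),y,z]
E
python3 - <<'E'
from h import *
from station import r
s=r.sense();go(s,[.535,-.119,.15],down(122.3))
E
```

```text
[  0.5977   0.2455   0.0484 -46.6118  31.9183] 2.7757725637124397
[-0.4  0.7  0.2 -0.4 -0.7 -0.4  0.   1.3 -1.4  0.5  1.  -0.4  0.8 -0.6
 -1.4 -1.2 -1.3 -0.5  1.1  1.6  0.3  2.7 -0.1  0.5  0.3  1.7 -0.3 -0.5]
52 [ 35.4059 -42.4667  52.    ]
52 [35.0124 39.2287 52.    ]
21 [ 55.8975 -18.9133  21.    ]
21 [54.9903 11.6281 21.    ]
17 [ 64.6187 -39.7848  17.    ]
17 [64.2495 39.7489 17.    ]
49 [ 60.1381 -51.8028  49.    ]
37 [ 60.2458 -40.366   37.    ]
37 [59.852  43.3681 37.    ]
 shift [540.2 531.   83.7] rot [ 0.001  -0.0022  2.1879] deg 125.4
```

>>> servo_tool:
  commands:
    - [[0.3,34,34,0,0,0,0.14],[0.3,68,68,0,0,0,0.28],[0.3,102,102,0,0,0,0.42],[0.3,136,136,0,0,0,0.56],[0.3,170,170,0,0,0,0.7]]

```text
time_s: 0.6
tcp_pos: [0.3303, 0.3542, 0.2332]
ee_rot: [[0.458, -0.889, -0.0], [-0.889, -0.458, -0.001], [0.0, 0.001, -1.0]]
wrist_force: [0.8, 0.1, -0.9]
gripper_width: 0.714
gripper_force: 0.0
```

```bash
cat > g.py <<'E'
from h import *
from station import r
import sys
s=r.sense();print(s["time_s"],s["tcp_pos"],s["joints"].round(1),s["wrist_force"].round(1),round(s["gripper_width"]*87,1));
E
cat > g1.py <<'E'
from g import *
go(s,[.535,-.119,.15],down(122.3))
E
python3 g1.py
```

```text
0.6 [0.3303 0.3542 0.2332] [ 66.3   8.3 -18.6  -0.  -63.1 -39. ] [ 0.8  0.1 -0.9] 62.1
 shift [514.3  34.7  83.4] rot [ 0.0002 -0.0007  1.4828] deg 85.0
```

>>> servo_tool:
  commands:
    - [[0.4,48,3,4,0,0,0.14],[0.4,96,6,8,0,0,0.29],[0.4,144,9,12,0,0,0.43],[0.4,192,12,16,0,0,0.58],[0.4,240,15,20,0,0,0.72]]

```text
time_s: 1.1
tcp_pos: [0.428, 0.1346, 0.2134]
ee_rot: [[-0.242, -0.97, -0.0], [-0.97, 0.242, 0.0], [-0.0, 0.0, -1.0]]
wrist_force: [0.9, 0.3, 0.5]
gripper_width: 0.602
gripper_force: 0.0
```

```bash
python3 g1.py
```

```text
1.1 [0.428  0.1346 0.2134] [ 38.3   5.7 -24.8  -0.  -59.5 -52.3] [0.9 0.3 0.5] 52.3
 shift [ 220.2 -165.2   63.3] rot [0.0001 0.0001 0.7626] deg 43.7
```

>>> servo_tool:
  commands:
    - [[0.4,37,-28,7,0,0,0.147],[0.4,74,-56,14,0,0,0.294],[0.4,111,-84,21,0,0,0.44],[0.4,148,-112,28,0,0,0.587],[0.4,185,-139,35,0,0,0.734]]

```text
time_s: 1.6
tcp_pos: [0.5194, -0.078, 0.178]
ee_rot: [[-0.83, -0.558, -0.0], [-0.558, 0.83, 0.0], [0.0, 0.0, -1.0]]
wrist_force: [-0.4, 1.2, -0.4]
gripper_width: 0.603
gripper_force: 0.0
```

```bash
python3 g1.py
```

```text
1.6 [ 0.5194 -0.078   0.178 ] [  9.2  15.2 -18.2  -0.  -56.6 -65.3] [-0.4  1.2 -0.4] 52.5
 shift [  9.9 -42.7  28. ] rot [ 0.0003 -0.0003  0.0279] deg 1.6
```

>>> servo_tool:
  commands:
    - [[0.4,10,-43,20,0,0,0.028],[0.4,10,-43,60,0,0,0.028],[0.4,10,-43,108,0,0,0.028],[0.4,10,-43,140,0,0,0.028],[0.4,10,-43,158,0,0,0.028]]

```text
time_s: 2.1
tcp_pos: [0.5326, -0.1176, 0.0171]
ee_rot: [[-0.843, -0.538, -0.006], [-0.538, 0.843, -0.0], [0.005, 0.003, -1.0]]
wrist_force: [0.3, -0.0, -0.2]
gripper_width: 0.598
gripper_force: 0.0
```

```bash
sed -i 's/.15\]/.013]/' g1.py; python3 g1.py
python3 - <<'E'
from station import r
import cv2
t=r.capture("top")["pixels"][210:300,280:400,::-1];s=r.capture("side")["pixels"][240:330,250:370,::-1]
import numpy as np
cv2.imwrite("pics/g1.png",np.hstack([cv2.resize(a,(400,300),interpolation=2) for a in(t,s)]))
E
```

```text
2.1 [ 0.5326 -0.1176  0.0171] [  4.6  29.2 -24.8  -0.  -36.4 -62. ] [ 0.3 -0.  -0.2] 52.1
 shift [-1.3 -2.4  4. ] rot [ 0.0033 -0.0052  0.0048] deg 0.4
```

View pics/g1.png

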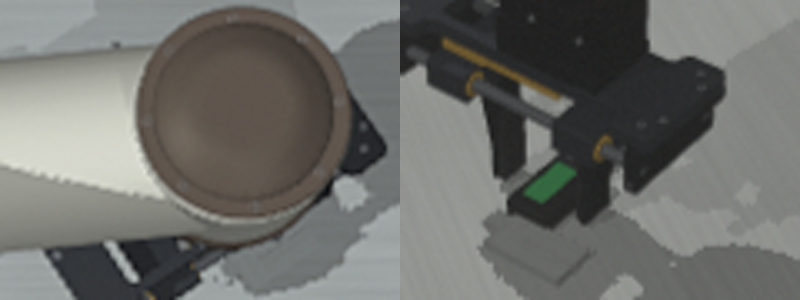

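The fingers straddle the housing (green screen between them at (548,185)). Close.

>>> servo_tool:
  commands:
    - [[0.4,-1.5,-1.5,4,0,0,0],[0.8,-1.5,-1.5,4,0,0,0],[0.8,-1.5,-1.5,4,0,0,0],[0.8,-1.5,-1.5,4,0,0,0],[0.8,-1.5,-1.5,4,0,0,0]]

```text
time_s: 2.7
tcp_pos: [0.5377, -0.1177, 0.0175]
ee_rot: [[-0.842, -0.54, 0.002], [-0.54, 0.842, -0.0], [-0.002, -0.001, -1.0]]
wrist_force: [0.3, 0.9, 2.6]
gripper_width: 0.338
gripper_force: 30.0
```

>>> servo_tool:
  commands:
    - [[0.8,0,0,0,0,0,0],[0.8,0,0,0,0,0,0],[0.8,0,0,0,0,0,0],[0.8,0,0,0,0,0,0],[0.8,0,0,-30,0,0,0]]

```text
time_s: 3.2
tcp_pos: [0.5336, -0.1176, 0.0433]
ee_rot: [[-0.843, -0.538, -0.01], [-0.538, 0.843, 0.0], [0.008, 0.006, -1.0]]
wrist_force: [-0.0, -0.0, -1.4]
gripper_width: 0.337
gripper_force: 30.0
```

```bash
cat > g2.py <<'E'
from g import *
R,o,q=pickle.load(open("tray2.pkl","rb"))
# tool target over recess: origin of callipers (at recess, height h above floor) ; TCP 13 mm above underside
def tgt(h,dx=0,dy=0,tz=12): return o+R@np.array([q[3]+dx,q[4]+dy,8+h+tz])/1e3
Rt=np.c_[np.cross(R[:,0],-R[:,2]),R[:,0],-R[:,2]]
if __name__=="__main__":
    print(s["gripper_force"],s["ee_rot"].round(3).tolist());print(tgt(0),tgt(60))
    for h in (100,60,20): go(s,tgt(h),Rt,h)
E
python3 g2.py
```

```text
3.2 [ 0.5336 -0.1176  0.0433] [  4.5  27.  -23.3  -0.1 -40.2 -61.9] [-0.  -0.  -1.4] 29.3
29.99923288822174 [[-0.843, -0.538, -0.01], [-0.538, 0.843, 0.0], [0.008, 0.006, -1.0]]
[0.6495 0.216  0.056 ] [0.6795 0.2175 0.108 ]
100 shift [-319.9  194.5 -100.8] rot [-0.465   0.2707 -1.0265] deg 66.4
60 shift [-302.8  204.2  -65.9] rot [-0.465   0.2707 -1.0265] deg 66.4
20 shift [-285.7  214.   -31.1] rot [-0.465   0.2707 -1.0265] deg 66.4
```

>>> servo_tool:
  commands:
    - [[0.8,0,0,-45,0,0,0],[0.8,-30,20,-85,-0.06,0.035,-0.13],[0.8,-55,38,-110,-0.12,0.07,-0.26],[0.8,-82,56,-120,-0.18,0.105,-0.39],[0.8,-110,75,-120,-0.24,0.14,-0.52]]

```text
time_s: 3.7
tcp_pos: [0.5905, 0.0057, 0.1689]
ee_rot: [[-0.446, -0.855, -0.263], [-0.892, 0.448, 0.058], [0.068, 0.261, -0.963]]
wrist_force: [0.6, -0.1, -1.4]
gripper_width: 0.343
gripper_force: 30.0
```

```bash
sed -i 's/tz=12/tz=17/' g2.py; python3 g2.py
```

```text
3.7 [0.5905 0.0057 0.1689] [ 12.8  29.4   3.7  -6.7 -78.6 -37.7] [ 0.6 -0.1 -1.4] 29.8
29.99657928943634 [[-0.446, -0.855, -0.263], [-0.892, 0.448, 0.058], [0.068, 0.261, -0.963]]
[0.652  0.2161 0.0603] [0.682  0.2176 0.1123]
100 shift [-241.2   -5.8    4.1] rot [-0.2357  0.1354 -0.4994] deg 32.6
60 shift [-233.7    1.8   42.7] rot [-0.2357  0.1354 -0.4994] deg 32.6
20 shift [-226.3    9.4   81.3] rot [-0.2357  0.1354 -0.4994] deg 32.6
```

>>> servo_tool:
  commands:
    - [[0.8,-48,-1,-8,-0.047,0.027,-0.1],[0.8,-96,-2,-8,-0.094,0.054,-0.2],[0.8,-144,-3,0,-0.141,0.081,-0.3],[0.8,-192,-5,2,-0.188,0.108,-0.4],[0.8,-240,-6,4,-0.2357,0.1354,-0.4994]]

```text
time_s: 4.2
tcp_pos: [0.7015, 0.2173, 0.1424]
ee_rot: [[0.047, -0.862, -0.504], [-0.999, -0.04, -0.025], [0.002, 0.505, -0.863]]
wrist_force: [1.7, -0.2, -0.3]
gripper_width: 0.339
gripper_force: 30.0
```

```bash
python3 g2.py
```

```text
4.2 [0.7015 0.2173 0.1424] [  25.    53.5   44.4  -11.6 -108.9  -23.4] [ 1.7 -0.2 -0.3] 29.5
29.99795973300934 [[0.047, -0.862, -0.504], [-0.999, -0.04, -0.025], [0.002, 0.505, -0.863]]
[0.652  0.2161 0.0603] [0.682  0.2176 0.1123]
100 shift [-1.2  1.8 -4.1] rot [ 0.0058 -0.0008 -0.0017] deg 0.4
60 shift [-1.3  1.6 35.9] rot [ 0.0058 -0.0008 -0.0017] deg 0.4
20 shift [-1.3  1.4 75.9] rot [ 0.0058 -0.0008 -0.0017] deg 0.4
```

>>> servo_tool:
  commands:
    - [[0.8,-1,2,25,0.006,0,0],[0.8,-1,2,50,0.006,0,0],[0.8,-1,2,70,0.006,0,0],[0.8,-1,2,80,0.006,0,0],[0.8,-1,2,80,0.006,0,0]]

```text
time_s: 4.7
tcp_pos: [0.6581, 0.2147, 0.0739]
ee_rot: [[0.044, -0.865, -0.5], [-0.999, -0.036, -0.025], [0.004, 0.5, -0.866]]
wrist_force: [0.1, 0.5, -2.9]
gripper_width: 0.339
gripper_force: 30.0
```

```bash
python3 g2.py
python3 - <<'E'
from station import r
import cv2,pickle
import numpy as np
d={n:r.capture(n) for n in("top","side")};pickle.dump(d,open("c1.pkl","wb"))
t=d["top"]["pixels"][185:275,90:210,::-1];s=d["side"]["pixels"][130:220,220:340,::-1]
cv2.imwrite("pics/g2.png",np.vstack([cv2.resize(a,(400,300),interpolation=2) for a in(t,s)]) if 0 else np.hstack([cv2.resize(a,(400,300),interpolation=2) for a in(t,s)]))
E
```

```text
4.7 [0.6581 0.2147 0.0739] [ 26.2  51.2  29.7 -11.5 -96.3 -22.2] [ 0.1  0.5 -2.9] 29.5
29.999366998672485 [[0.044, -0.865, -0.5], [-0.999, -0.036, -0.025], [0.004, 0.5, -0.866]]
[0.652  0.2161 0.0603] [0.682  0.2176 0.1123]
100 shift [ -1.7  -1.5 -85.3] rot [ 0.0003 -0.0009 -0.0059] deg 0.3
60 shift [ -1.7  -1.5 -45.3] rot [ 0.0003 -0.0009 -0.0059] deg 0.3
20 shift [-1.8 -1.5 -5.3] rot [ 0.0003 -0.0009 -0.0059] deg 0.3
```

View pics/g2.png

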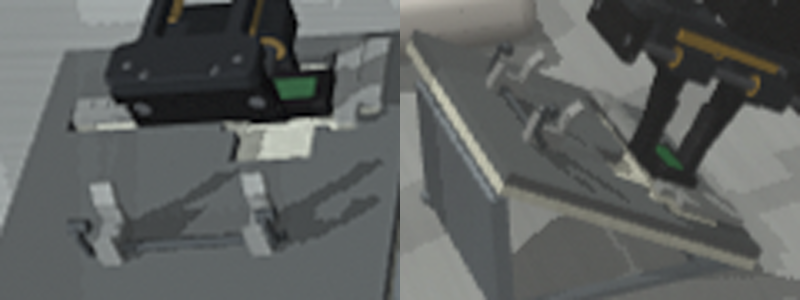

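Callipers hover above the recess: beam end at crop (77,110) left of the slot, jaws at (375,75). Zoom in on the ends.

Run:
```python
import cv2,pickle
import numpy as np
d=pickle.load(open("c1.pkl","rb"))
t=d["top"]["pixels"][:,:,::-1];s=d["side"]["pixels"][:,:,::-1]
def cr(im,x,y,w,h,W,H): return cv2.convertScaleAbs(cv2.resize(im[y:y+h,x:x+w],(W,H),interpolation=2),alpha=1.3)
a=np.hstack([cr(t,105,205,40,30,400,300),cr(t,175,190,40,30,400,300)])
b=np.hstack([cr(s,265,150,40,30,400,300),cr(s,290,175,40,30,400,300)])
cv2.imwrite("pics/z1.png",np.vstack([a,b]))
```

View pics/z1.png

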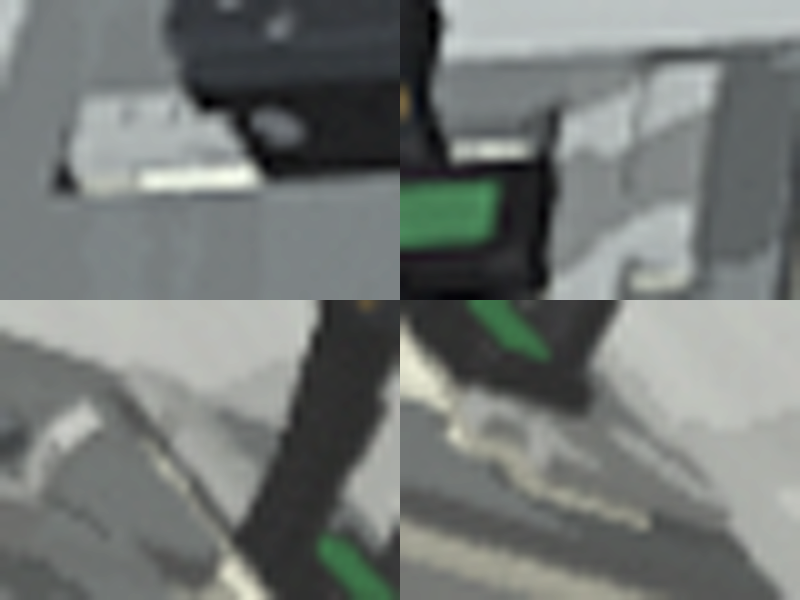

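Top zoom: beam end corners at px (113.2,214.5)/(112.2,222.8), slot corner (110.2,224), jaw right edge (207,196)–(204.2,217); side view shows the jaws just up-slope of the pale jaw cutout.

```bash
cat > c.py <<'E'
from h import *
d=pickle.load(open("c1.pkl","rb"));T,S=d["top"],d["side"];R,o,q=pickle.load(open("tray2.pkl","rb"))
tl=lambda c,uv,z:((onplane(c,uv,o+R[:,2]*z/1e3,R[:,2])-o)@R*1e3)[0]-[q[3],q[4],0]
zt=8+14.7+6
for n,uv,z in(("beam end lo (-8,-122)",(113.2,214.5),zt),("beam end up (8,-122)",(112.2,222.8),zt),("beam up edge x8",(120,222.2),zt),("rim slot corner(10,-124)",(110.2,224),17),("rim slot up 10",(113,224.2),17),("rim slot up",(130,223.7),17),
 ("jaw tip right (-45,58)",(207.,196.2),zt),("jaw tip left(-45,28)",(199.5,196.8),zt),("right edge y58",(204.2,217),zt),("rim right y60",(204.2,218.5),17)): print(n,tl(T,uv,z))
from station import r
s=r.sense();p=(s["tcp_pos"]-o)@R*1e3-[q[3],q[4],0];print(p)
E
python3 c.py
```

```text
beam end lo (-8,-122) [  -6.6606 -116.7757   28.7   ]
beam end up (8,-122) [  15.9367 -113.2365   28.7   ]
beam up edge x8 [ 15.6819 -98.32    28.7   ]
rim slot corner(10,-124) [   7.5215 -123.7659   17.    ]
rim slot up 10 [   8.5657 -118.0525   17.    ]
rim slot up [ 10.2167 -84.5132  17.    ]
jaw tip right (-45,58) [-42.054   63.7823  28.7   ]
jaw tip left(-45,28) [-41.6829  48.6052  28.7   ]
right edge y58 [16.3829 64.5911 28.7   ]
rim right y60 [ 9.1779 61.0324 17.    ]
[ 1.1559  1.759  43.0192]
```

>>> servo_tool:
  commands:
    - [[0.8,-5,-2,0,0,0,-0.003],[0.8,-5,-2,2,0,0,-0.003],[0.8,-5,-2,4,0,0,-0.003],[0.8,-5,-2,4,0,0,-0.003],[0.8,-5,-2,4,0,0,-0.003]]

```text
time_s: 5.3
tcp_pos: [0.659, 0.2198, 0.0714]
ee_rot: [[0.046, -0.867, -0.496], [-0.999, -0.04, -0.024], [0.001, 0.497, -0.868]]
wrist_force: [0.8, -0.5, -1.4]
gripper_width: 0.337
gripper_force: 30.0
```

```bash
python3 c.py|tail -1;python3 g2.py | head -2
python3 - <<'E'
from station import r
import cv2,pickle
import numpy as np
d={n:r.capture(n) for n in("top","side")};pickle.dump(d,open("c1.pkl","wb"))
t=d["top"]["pixels"][:,:,::-1];s=d["side"]["pixels"][:,:,::-1]
def cr(im,x,y,w,h,W,H): return cv2.convertScaleAbs(cv2.resize(im[y:y+h,x:x+w],(W,H),interpolation=2),alpha=1.3)
a=np.hstack([cr(t,105,205,40,30,400,300),cr(t,175,190,40,30,400,300)])
b=np.hstack([cr(s,265,150,40,30,400,300),cr(s,290,175,40,30,400,300)])
cv2.imwrite("pics/z2.png",np.vstack([a,b]))
E
```

```text
[-0.648  -3.3288 38.1156]
5.3 [0.659  0.2198 0.0714] [ 26.5  51.4  29.9 -11.6 -96.  -22.2] [ 0.8 -0.5 -1.4] 29.4
29.999302625656128 [[0.046, -0.867, -0.496], [-0.999, -0.04, -0.024], [0.001, 0.497, -0.868]]
```

View pics/z2.png

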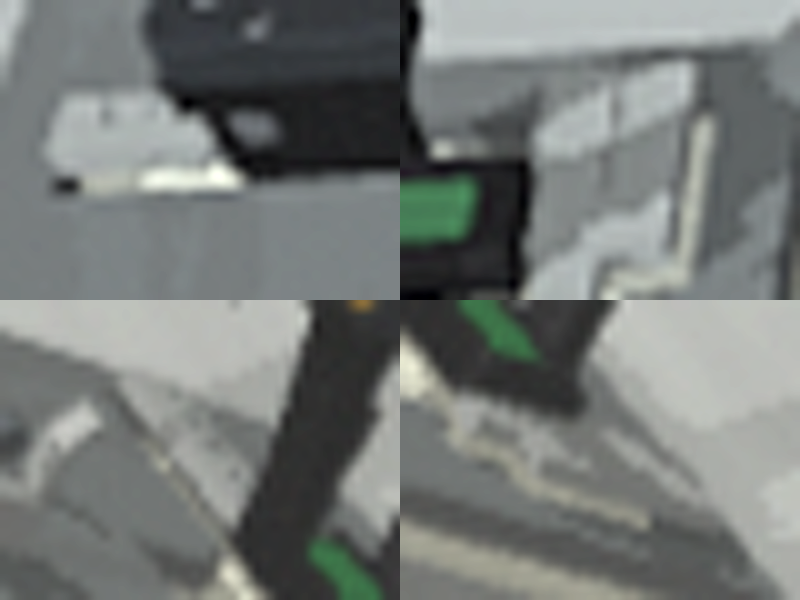

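Jaws' right edge now at crop (692,110) with a pale floor strip to the rim at (715,120); beam end at (52,130) vs slot corner (50,185). Compute.

Run:
```python
exec(open("c.py").read().split("zt=")[0])
for n,uv,z in(("beam end lo (-8,-122)",(111.2,214.4),23.8),("beam end up (8,-122) top",(109.8,221),23.8),("beam end under x8",(112,222),17.8),("beam under x8",(125,221.5),17.8),
("rim slot corner(10,-124)",(110.,224),17),("rim slot up 10",(113,224.2),17),("rim slot up",(125,223.9),17),
("jaw tip right (-45,58)",(204.5,196.1),23.8),("jaw right y58",(201.8,215),23.8),("jaw right y58",(203.9,202),23.8),("rim right",(206.4,202),17),("rim right",(204,217),17),("rim(22)",(200,217.5),17),("upper jaw tip 20 under",(200,216.5),17.8)): print(n,tl(T,uv,z))
```

```text
beam end lo (-8,-122) [ -12.2337 -123.9678   23.8   ]
beam end up (8,-122) top [   5.8444 -122.267    23.8   ]
beam end under x8 [   3.1264 -121.011    17.8   ]
beam under x8 [  4.0686 -95.3547  17.8   ]
rim slot corner(10,-124) [   7.486  -124.1646   17.    ]
rim slot up 10 [   8.5657 -118.0525   17.    ]
rim slot up [  9.8757 -94.3458  17.    ]
jaw tip right (-45,58) [-48.0313  56.8925  23.8   ]
jaw right y58 [ 5.7078 57.5247 23.8   ]
jaw right y58 [-30.7592  57.5912  23.8   ]
rim right [-37.34    60.3586  17.    ]
rim right [ 5.0046 60.1723 17.    ]
rim(22) [ 5.6698 52.3257 17.    ]
upper jaw tip 20 under [ 3.6793 52.2868 17.8   ]
```

>>> servo_tool:
  commands:
    - [[0.8,0.5,2.5,0,0,0,0],[0.8,0.5,2.5,0,0,0,0],[0.8,0.5,2.5,0,0,0,0],[0.8,0.5,2.5,0,0,0,0],[0.8,0.5,2.5,0,0,0,0]]

```text
time_s: 5.9
tcp_pos: [0.6569, 0.2193, 0.0726]
ee_rot: [[0.046, -0.867, -0.496], [-0.999, -0.04, -0.024], [0.001, 0.497, -0.868]]
wrist_force: [0.1, 0.2, -2.3]
gripper_width: 0.338
gripper_force: 30.0
```

```bash
python3 c.py|tail -1
python3 - <<'E'
exec(open("c.py").read().split("zt=")[0])
from station import r
c=r.capture("top");im=c["pixels"].astype(int).mean(2)
# profiles: column 113..118 across rows; print
for u in(114,118,122): print(u,im[208:230,u].round(0).astype(int).tolist())
for u in(198,201): print(u,im[190:222,u].round(0).astype(int).tolist())
for v in(204,210): print(v,im[v,190:215].round(0).astype(int).tolist())
print(216,im[216,104:120].round(0).astype(int).tolist())
s=r.sense();print((s["tcp_pos"]-o)@R*1e3-[q[3],q[4],0])
E
```

```text
[ 1.7977 -2.8826 38.0592]
114 [97, 94, 95, 95, 95, 95, 91, 117, 143, 140, 136, 136, 135, 132, 131, 133, 115, 97, 99, 99, 100, 99]
118 [91, 87, 92, 98, 96, 94, 103, 127, 141, 138, 136, 138, 135, 132, 129, 124, 107, 95, 99, 100, 100, 99]
122 [45, 45, 51, 49, 43, 44, 35, 39, 45, 91, 132, 139, 136, 120, 142, 152, 103, 92, 94, 98, 99, 99]
198 [148, 147, 147, 150, 125, 73, 70, 86, 116, 135, 135, 140, 140, 129, 108, 101, 101, 102, 101, 101, 102, 115, 136, 141, 135, 130, 134, 128, 113, 88, 64, 79]
201 [148, 147, 147, 151, 119, 58, 81, 124, 144, 139, 139, 142, 133, 109, 102, 104, 105, 105, 102, 101, 127, 148, 139, 131, 128, 116, 120, 139, 121, 80, 83, 101]
204 [141, 136, 139, 142, 143, 138, 115, 120, 108, 98, 100, 102, 106, 79, 117, 130, 92, 72, 75, 76, 77, 75, 76, 77, 64]
210 [104, 104, 103, 104, 100, 97, 102, 103, 102, 99, 117, 127, 94, 117, 130, 90, 70, 75, 75, 74, 96, 105, 105, 90, 58]
216 [99, 93, 95, 95, 96, 93, 99, 133, 143, 142, 143, 121, 132, 140, 141, 137]
[ 1.7765 -2.8983 38.008 ]
```

Run:
```python
exec(open("c.py").read().split("zt=")[0])
for n,uv,z in(("beam lo -8",(114,215.),23.8),("beam lo",(118,214.8),23.8),("beam under 8",(122,221),17.8),("rim up 10",(114,224),17),("rim up",(118,223.9),17),("rim up",(122,224),17),("jaw tip -45",(201,196.4),23.8),("jaw tip -45",(198,197.3),23.8),
("rim 22?",(201,218.4),17),("jaw 20 under?",(201,215.5),17.8),("beam end",(110.8,216),23.8),("jaw right",(202.7,204),23.8),("jaw right",(201.8,210),23.8),("rim right",(205.7,204),17),("rim right",(204.7,210),17)):print(n,tl(T,uv,z))
# original image: rim lines by profile
im=pickle.load(open("c0.pkl","rb"))["top"]["pixels"].astype(int).mean(2)
for u in(118,122,135,150): print(u,im[208:230,u].round(0).astype(int).tolist())
for u in(193,198,201,203): print(u,im[192:222,u].round(0).astype(int).tolist())
```

```text
beam lo -8 [ -10.0425 -117.9328   23.8   ]
beam lo [  -9.8827 -110.0346   23.8   ]
beam under 8 [   2.1545 -101.6653   17.8   ]
rim up 10 [   8.1965 -116.1919   17.    ]
rim up [   8.6333 -108.2867   17.    ]
rim up [   9.6165 -100.2567   17.    ]
jaw tip -45 [-47.7967  49.7577  23.8   ]
jaw tip -45 [-45.6829  43.8767  23.8   ]
rim 22? [ 8.3309 54.6134 17.    ]
jaw 20 under? [ 1.0828 53.9675 17.8   ]
beam end [  -7.8178 -123.6728   23.8   ]
jaw right [-25.1833  55.797   23.8   ]
jaw right [-8.2359 55.927  23.8   ]
rim right [-31.6136  59.5521  17.    ]
rim right [-14.5114  59.4051  17.    ]
118 [90, 91, 91, 91, 91, 91, 91, 92, 90, 91, 77, 73, 110, 130, 126, 118, 97, 86, 92, 92, 92, 92]
122 [92, 91, 90, 91, 92, 91, 91, 91, 82, 71, 66, 116, 166, 176, 177, 149, 89, 84, 86, 89, 90, 90]
135 [91, 91, 91, 90, 91, 91, 90, 89, 89, 75, 95, 154, 180, 181, 161, 111, 86, 90, 90, 92, 90, 91]
150 [91, 91, 91, 91, 92, 90, 90, 89, 79, 99, 158, 182, 182, 154, 92, 85, 90, 91, 91, 91, 92, 91]
193 [133, 136, 125, 102, 88, 90, 92, 91, 86, 68, 109, 145, 140, 136, 132, 131, 136, 135, 153, 179, 181, 182, 183, 177, 171, 171, 169, 173, 173, 171]
198 [135, 136, 120, 93, 88, 90, 91, 89, 85, 93, 153, 192, 189, 184, 180, 179, 182, 187, 183, 171, 171, 173, 171, 171, 177, 181, 159, 106, 81, 87]
201 [133, 136, 116, 86, 90, 91, 91, 89, 83, 111, 166, 185, 179, 181, 183, 183, 183, 181, 176, 178, 181, 178, 175, 174, 174, 178, 154, 102, 85, 90]
203 [134, 137, 115, 86, 91, 91, 90, 87, 82, 108, 164, 187, 183, 180, 179, 181, 180, 178, 182, 183, 183, 183, 181, 172, 167, 163, 131, 90, 89, 91]
```

Run:
```python
exec(open("c.py").read().split("zt=")[0])
for n,uv,z in(("L rim up 10",(122,223.6),17),("L floor lo -10",(122,218.9),8),("L rim lo -10",(122,216.4),17),("M rim up 10",(135,222.9),17),("M floor lo",(135,218.4),8),("M rim lo",(135,216.9),17),("150 rim up",(150,221.5),17),("150 floor lo",(150,217.6),8),("150 rim lo",(150,216),17),
("jaw floor lo -47",(198,201.7),8),("jaw floor lo -47",(201,201.5),8),("jaw rim lo -47",(201,200.3),17),("rim up 22",(201,218.7),17)):print(n,tl(T,uv,z))
```

```text
L rim up 10 [   8.5232 -100.5071   17.    ]
L floor lo -10 [ -13.3135 -108.8857    8.    ]
L rim lo -10 [ -11.4583 -105.083    17.    ]
M rim up 10 [  8.9179 -75.023   17.    ]
M floor lo [-12.3534 -82.6801   8.    ]
M rim lo [ -7.7    -78.5205  17.    ]
150 rim up [  7.7505 -45.8805  17.    ]
150 floor lo [-11.8753 -52.5419   8.    ]
150 rim lo [ -7.511  -48.7653  17.    ]
jaw floor lo -47 [-49.156   39.5678   8.    ]
jaw floor lo -47 [-49.1832  45.7862   8.    ]
jaw rim lo -47 [-43.3734  48.6294  17.    ]
rim up 22 [ 9.1562 54.7089 17.    ]
```

Aligned in x; y needs about +1 mm. Descend with force check.

>>> servo_tool:
  commands:
    - [[0.8,1,0,0,0,0,0],[0.8,1,0,1.5,0,0,0],[0.8,1,0,3,0,0,0],[0.8,1,0,4.5,0,0,0],[0.8,1,0,4.5,0,0,0]]

```text
time_s: 6.45
tcp_pos: [0.6544, 0.2182, 0.0683]
ee_rot: [[0.047, -0.867, -0.497], [-0.999, -0.04, -0.024], [0.001, 0.497, -0.867]]
wrist_force: [0.5, -0.2, -1.8]
gripper_width: 0.341
gripper_force: 30.0
```

```bash
cat > w.py <<'E'
from g import *
R,o,q=pickle.load(open("tray2.pkl","rb"))
print("tray-rel",(s["tcp_pos"]-o)@R*1e3-[q[3],q[4],0],"F tray",s["wrist_force"]@R,"M",s["moment"]@R)
E
python3 w.py
```

```text
6.45 [0.6544 0.2182 0.0683] [ 26.5  51.1  28.7 -11.6 -95.2 -22.1] [ 0.5 -0.2 -1.8] 29.6
tray-rel [ 1.8899 -1.8968 33.1393] F tray [-1.3522  0.2561 -1.3175] M [-0.1223  1.3522  0.0674]
```

>>> servo_tool:
  commands:
    - [[0.8,0,0,1,0,0,0],[0.8,0,0,2,0,0,0],[0.8,0,0,3,0,0,0],[0.8,0,0,3,0,0,0],[0.8,0,0,3,0,0,0]]

```text
time_s: 6.95
tcp_pos: [0.6532, 0.2181, 0.0661]
ee_rot: [[0.047, -0.867, -0.496], [-0.999, -0.04, -0.024], [0.001, 0.497, -0.868]]
wrist_force: [0.1, -0.1, -2.0]
gripper_width: 0.339
gripper_force: 30.0
```

```bash
python3 w.py
```

```text
6.95 [0.6532 0.2181 0.0661] [ 26.6  51.1  28.3 -11.6 -94.8 -22.1] [ 0.1 -0.1 -2. ] 29.5
tray-rel [ 1.7959 -1.8997 30.5547] F tray [-1.0477  0.1282 -1.6763] M [-0.0586  1.3782  0.0124]
```

>>> servo_tool:
  commands:
    - [[0.8,0,0,1,0,0,0],[0.8,0,0,2,0,0,0],[0.8,0,0,3,0,0,0],[0.8,0,0,3,0,0,0],[0.8,0,0,3,0,0,0]]

```text
time_s: 7.45
tcp_pos: [0.6517, 0.218, 0.0634]
ee_rot: [[0.047, -0.867, -0.496], [-0.999, -0.04, -0.024], [0.001, 0.497, -0.868]]
wrist_force: [0.1, 0.3, -1.5]
gripper_width: 0.342
gripper_force: 30.0
```

```bash
python3 w.py
```

```text
7.45 [0.6517 0.218  0.0634] [ 26.6  51.1  27.9 -11.6 -94.4 -22. ] [ 0.1  0.3 -1.5] 29.7
tray-rel [ 1.7863 -1.9002 27.5405] F tray [-0.8363 -0.2692 -1.2334] M [-0.0255  1.3289 -0.0362]
```

>>> servo_tool:
  commands:
    - [[0.8,0,0,0.7,0,0,0],[0.8,0,0,1.5,0,0,0],[0.8,0,0,2.5,0,0,0],[0.8,0,0,2.5,0,0,0],[0.8,0,0,2.5,0,0,0]]

```text
time_s: 7.95
tcp_pos: [0.6511, 0.218, 0.0625]
ee_rot: [[0.047, -0.868, -0.494], [-0.999, -0.04, -0.024], [0.001, 0.495, -0.869]]
wrist_force: [1.7, 0.4, 2.8]
gripper_width: 0.341
gripper_force: 30.0
```

```bash
python3 w.py
```

```text
7.95 [0.6511 0.218  0.0625] [ 26.7  51.   27.6 -11.6 -94.  -22. ] [1.7 0.4 2.8] 29.7
tray-rel [ 1.7542 -1.9282 26.4588] F tray [-0.1322 -0.343   3.3017] M [-0.1522  1.0396  0.0257]
```

>>> servo_tool:
  commands:
    - [[0.8,0,0,0.5,0,0,0],[0.47,0,0,0.5,0,0,0],[0.47,0,0,0.5,0,0,0],[0.47,0,0,0.5,0,0,0],[0.47,0,0,0.5,0,0,0]]

```text
time_s: 8.45
tcp_pos: [0.6497, 0.2178, 0.0601]
ee_rot: [[0.046, -0.866, -0.498], [-0.999, -0.04, -0.024], [0.002, 0.498, -0.867]]
wrist_force: [0.2, 0.2, -1.0]
gripper_width: 0.518
gripper_force: 0.0
```

>>> servo_tool:
  commands:
    - [[0.47,0,0,-2,0,0,0],[0.47,0,0,-20,0,0,0],[0.47,0,0,-50,0,0,0],[0.47,0,0,-90,0,0,0],[0.47,0,0,-120,0,0,0]]

```text
time_s: 8.95
tcp_pos: [0.7107, 0.2206, 0.1674]
ee_rot: [[0.047, -0.868, -0.494], [-0.999, -0.04, -0.024], [0.001, 0.495, -0.869]]
wrist_force: [0.6, 0.8, 0.2]
gripper_width: 0.533
gripper_force: 0.0
```

```bash
python3 w.py
python3 - <<'E'
from station import r
import cv2,pickle
import numpy as np
d={n:r.capture(n) for n in("top","side")};pickle.dump(d,open("c2.pkl","wb"))
t=d["top"]["pixels"][:,:,::-1];s=d["side"]["pixels"][:,:,::-1]
def cr(im,x,y,w,h,W,H): return cv2.convertScaleAbs(cv2.resize(im[y:y+h,x:x+w],(W,H),interpolation=2),alpha=1.3)
cv2.imwrite("pics/z3.png",np.vstack([np.hstack([cr(t,100,185,56,42,400,300),cr(t,160,185,56,42,400,300)]),np.hstack([cr(s,260,140,72,54,400,300),cr(t,70,180,160,120,400,300)])]))
E
```

```text
8.95 [0.7107 0.2206 0.1674] [  25.1   53.7   48.5  -11.7 -112.2  -24.2] [0.6 0.8 0.2] 46.3
tray-rel [  2.5569  -1.6598 147.1525] F tray [-0.5017 -0.7241  0.4771] M [-0.0613  1.1895  0.0276]
```

View pics/z3.png

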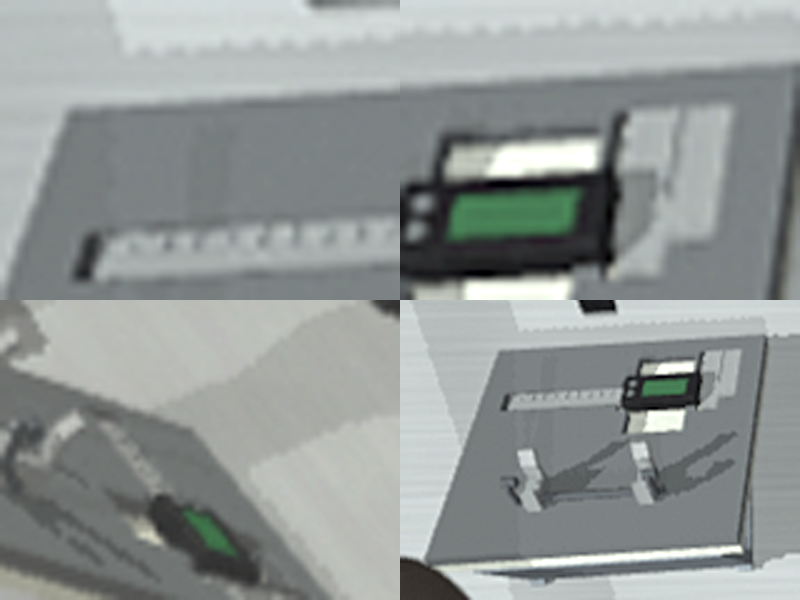

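The callipers appear to lie in the outline: beam in slot (end gap at (90,255)), jaws in the jaw cutout at (680,170), well floors visible either side. I'll verify by a gentle press on the housing.

>>> servo_tool:
  commands:
    - [[1,2,-2,30,0,0,0],[1,2,-2,60,0,0,0],[1,2,-2,85,0,0,0],[1,2,-2,90,0,0,0],[1,2,-2,90,0,0,0]]

```text
time_s: 9.55
tcp_pos: [0.6663, 0.2166, 0.0852]
ee_rot: [[0.047, -0.866, -0.498], [-0.999, -0.04, -0.025], [0.002, 0.499, -0.867]]
wrist_force: [0.5, 0.7, 0.6]
gripper_width: 0.161
gripper_force: 0.0
```

>>> servo_tool:
  commands:
    - [[1,0,0,5,0,0,0],[1,0,0,10,0,0,0],[1,0,0,16,0,0,0],[1,0,0,18,0,0,0],[1,0,0,20,0,0,0]]

```text
time_s: 10.05
tcp_pos: [0.6569, 0.2162, 0.0684]
ee_rot: [[0.047, -0.867, -0.496], [-0.999, -0.04, -0.024], [0.001, 0.497, -0.868]]
wrist_force: [1.1, 0.3, 0.7]
gripper_width: 0.008
gripper_force: 0.8
```

```bash
python3 w.py
```

```text
10.05 [0.6569 0.2162 0.0684] [ 26.4  51.3  29.1 -11.5 -95.4 -22. ] [1.1 0.3 0.7] 0.7
tray-rel [-0.2135  0.1357 34.4202] F tray [-0.6038 -0.1971  1.1504] M [-0.0543  1.0566 -0.0159]
```

>>> servo_tool:
  commands:
    - [[1,0,0,0.7,0,0,0],[1,0,0,1.4,0,0,0],[1,0,0,2.5,0,0,0],[1,0,0,3,0,0,0],[1,0,0,3,0,0,0]]

```text
time_s: 10.55
tcp_pos: [0.6569, 0.2162, 0.0684]
ee_rot: [[0.047, -0.869, -0.493], [-0.999, -0.041, -0.024], [0.001, 0.493, -0.87]]
wrist_force: [1.9, 0.4, 6.4]
gripper_width: 0.003
gripper_force: 3.4
```

```bash
python3 w.py;  python3 - <<'E'
from h import *
from station import r
s=r.sense();go(s,[.55,.03,.19],down(145),"via");go(s,[.514,-.361,.15],down(157.7),"torch")
E
```

```text
10.55 [0.6569 0.2162 0.0684] [ 26.4  51.1  28.8 -11.4 -95.  -21.9] [1.9 0.4 6.4] 0.2
tray-rel [-0.1846  0.133  34.3716] F tray [ 1.5819 -0.3149  6.4828] M [-0.1451  0.6035  0.0167]
via shift [181.1 160.4 -48.7] rot [ 0.4966 -0.1703  0.6429] deg 47.6
torch shift [569.9 187.9  13.1] rot [ 0.5073 -0.1132  0.4264] deg 38.5
```

Solid at 23 mm above the plate: seated. On to the torch.

>>> servo_tool:
  commands:
    - [[0.9,0,0,-15,0,0,0],[0.5,0,0,-60,0,0,0],[0.5,0,-10,-105,0,0,0],[0.5,20,0,-120,0.07,0,0],[0.5,65,10,-125,0.14,-0.03,0.1]]

```text
time_s: 11.05
tcp_pos: [0.7143, 0.1578, 0.1759]
ee_rot: [[-0.054, -0.929, -0.367], [-0.998, 0.056, 0.004], [0.017, 0.367, -0.93]]
wrist_force: [0.6, -1.8, 0.6]
gripper_width: 0.372
gripper_force: 0.0
```

```bash
cat > g3.py <<'E'
from g import *
go(s,[.513,-.362,.15],down(-112),"torch");go(s,[.513,-.362,.0135],down(-112),"grip")
E
python3 g3.py
```

```text
11.05 [0.7143 0.1578 0.1759] [ 21.7  46.7  36.5  -8.1 -99.8 -24.9] [ 0.6 -1.8  0.6] 32.4
torch shift [529.4 148.2  95.8] rot [ 0.3364  0.2187 -1.2284] deg 74.0
grip shift [527.1  98.1 222.8] rot [ 0.3364  0.2187 -1.2284] deg 74.0
```

>>> servo_tool:
  commands:
    - [[0.5,38,30,4,0.033,0.021,-0.12],[0.5,80,56,8,0.066,0.042,-0.24],[0.5,124,80,11,0.1,0.063,-0.36],[0.5,170,100,14,0.133,0.084,-0.48],[0.5,218,115,18,0.168,0.109,-0.6]]

```text
time_s: 11.55
tcp_pos: [0.5853, -0.0573, 0.2099]
ee_rot: [[0.527, -0.829, -0.188], [-0.849, -0.525, -0.06], [-0.049, 0.191, -0.98]]
wrist_force: [0.6, -0.8, 0.3]
gripper_width: 0.502
gripper_force: 0.0
```

```bash
python3 g3.py
```

```text
11.55 [ 0.5853 -0.0573  0.2099] [ 10.9  24.9   0.    1.4 -76.5  20.8] [ 0.6 -0.8  0.3] 43.7
torch shift [223.5 208.5  90.5] rot [ 0.1707  0.1083 -0.6247] deg 37.6
grip shift [230.2 182.4 224.4] rot [ 0.1707  0.1083 -0.6247] deg 37.6
```

>>> servo_tool:
  commands:
    - [[0.5,35,33,8,0.034,0.022,-0.125],[0.5,70,66,16,0.068,0.043,-0.25],[0.5,105,99,24,0.102,0.065,-0.375],[0.5,140,131,32,0.136,0.087,-0.5],[0.5,173,162,45,0.1707,0.1083,-0.6247]]

```text
time_s: 12.05
tcp_pos: [0.5337, -0.2894, 0.189]
ee_rot: [[0.924, -0.382, -0.001], [-0.382, -0.924, -0.002], [-0.0, 0.002, -1.0]]
wrist_force: [0.3, -0.4, 0.5]
gripper_width: 0.496
gripper_force: 0.0
```

```bash
python3 g3.py
python3 - <<'E'
from h import *
from station import r
for n,(x0,y0,x1,y1) in(("top",(435,235,490,325)),("side",(280,380,390,410))):
    c=r.capture(n);sub=c["pixels"].astype(int)[y0:y1,x0:x1];m=(sub.min(2)>150).astype(np.uint8)
    ys,xs=np.nonzero(m);rr=cv2.minAreaRect(np.c_[xs,ys].astype(np.float32));W=onz(c,cv2.boxPoints(rr)+[x0,y0],.012);print(n,rr[1],W.mean(0))
E
```

```text
12.05 [ 0.5337 -0.2894  0.189 ] [-13.1  22.2  -6.    0.2 -61.8  80.6] [ 0.3 -0.4  0.5] 43.2
torch shift [ 8.7 74.9 39.1] rot [ 0.0025  0.0005 -0.0085] deg 0.5
grip shift [  8.8  74.6 175.6] rot [ 0.0025  0.0005 -0.0085] deg 0.5
top (86.0, 53.0) [ 0.519  -0.3687  0.012 ]
side (93.01710510253906, 8.105321884155273) [ 0.5123 -0.3605  0.012 ]
```

>>> servo_tool:
  commands:
    - [[0.5,9,45,20,0,0,-0.008],[0.5,9,75,60,0,0,-0.008],[0.5,9,75,105,0,0,-0.008],[0.5,9,75,150,0,0,-0.008],[0.5,9,75,168,0,0,-0.008]]

```text
time_s: 12.65
tcp_pos: [0.5096, -0.359, 0.0155]
ee_rot: [[0.924, -0.382, -0.012], [-0.382, -0.924, 0.002], [-0.012, 0.003, -1.0]]
wrist_force: [-0.4, 0.9, -0.5]
gripper_width: 0.501
gripper_force: 0.0
```

>>> servo_tool:
  commands:
    - [[0.5,0,0,4,0,0,0],[0.5,0,0,7,0,0,0],[0.95,0,0,7,0,0,0],[0.95,0,0,7,0,0,0],[0.95,0,0,7,0,0,0]]

```text
time_s: 13.15
tcp_pos: [0.5135, -0.3608, 0.015]
ee_rot: [[0.925, -0.38, -0.002], [-0.38, -0.925, -0.003], [-0.001, 0.004, -1.0]]
wrist_force: [-0.5, 0.0, -0.1]
gripper_width: 0.309
gripper_force: 0.0
```

>>> servo_tool:
  commands:
    - [[0.95,0,0,0,0,0,0],[0.95,0,0,0,0,0,0],[0.95,0,0,0,0,0,0],[0.95,0,0,0,0,0,0],[0.95,0,0,0,0,0,0]]

```text
time_s: 13.65
tcp_pos: [0.513, -0.3608, 0.0142]
ee_rot: [[0.925, -0.38, -0.004], [-0.38, -0.925, -0.003], [-0.003, 0.004, -1.0]]
wrist_force: [-0.6, 0.7, 5.7]
gripper_width: 0.15
gripper_force: 30.0
```

```bash
python3 g3.py
```

```text
13.65 [ 0.513  -0.3608  0.0142] [-20.3  35.1 -13.    0.3 -42.1  87.7] [-0.6  0.7  5.7] 13.0
torch shift [   0.1    1.6 -135.8] rot [ 0.0039  0.0028 -0.0054] deg 0.4
grip shift [0.5 1.1 0.7] rot [ 0.0039  0.0028 -0.0054] deg 0.4
```

```bash
cat > g4.py <<'E'
from g import *
R,o,q=pickle.load(open("tray2.pkl","rb"))
Rt=np.c_[np.cross(R[:,0],-R[:,2]),R[:,0],-R[:,2]]
def tc(h,x=53.,y=-1.): return o+R@np.array([x,y,37+6.2+h])/1e3
for h in(0,50,90): print(tc(h)); go(s,tc(h),Rt,h)
print("tray",(s["tcp_pos"]-o)@R*1e3-[0,0,6.2],"F",s["wrist_force"]@R)
E
python3 g4.py
```

```text
13.65 [ 0.513  -0.3608  0.0142] [-20.3  35.1 -13.    0.3 -42.1  87.7] [-0.6  0.7  5.7] 13.0
[0.5734 0.2453 0.1259]
0 shift [-174.5 -583.2 -113.5] rot [-0.4609 -0.296   1.1056] deg 70.7
[0.5983 0.2465 0.1692]
50 shift [-152.  -593.6 -156.9] rot [-0.4609 -0.296   1.1056] deg 70.7
[0.6183 0.2475 0.2039]
90 shift [-134.  -602.  -191.6] rot [-0.4609 -0.296   1.1056] deg 70.7
tray [  74.8125  601.4335 -104.58  ] F [ 3.3451 -0.6973  4.6989]
```

>>> servo_tool:
  commands:
    - [[0.95,0,0,-40,0,0,0],[0.95,0,0,-85,0,0,0],[0.95,0,0,-130,0,0,0],[0.95,0,0,-175,0,0,0],[0.95,0,-30,-205,0,0,0.1]]

```text
time_s: 14.15
tcp_pos: [0.5249, -0.3345, 0.2214]
ee_rot: [[0.879, -0.476, -0.002], [-0.476, -0.879, -0.004], [0.001, 0.004, -1.0]]
wrist_force: [0.3, -0.8, -0.6]
gripper_width: 0.154
gripper_force: 30.0
```

```bash
python3 g4.py
```

```text
14.15 [ 0.5249 -0.3345  0.2214] [-17.5  22.2  -1.1   0.3 -66.6  79. ] [ 0.3 -0.8 -0.6] 13.4
[0.5734 0.2453 0.1259]
0 shift [-233.3 -533.4   93.1] rot [-0.4729 -0.271   1.0011] deg 65.3
[0.5983 0.2465 0.1692]
50 shift [-211.9 -546.1   49.8] rot [-0.4729 -0.271   1.0011] deg 65.3
[0.6183 0.2475 0.2039]
90 shift [-194.8 -556.3   15.1] rot [-0.4729 -0.271   1.0011] deg 65.3
tray [167.0002 575.7114  81.4128] F [-0.5424  0.7687 -0.4067]
```

>>> servo_tool:
  commands:
    - [[0.95,-17,-46,-3,-0.04,-0.023,0.086],[0.95,-34,-92,-5,-0.08,-0.046,0.172],[0.95,-51,-138,-8,-0.12,-0.069,0.258],[0.95,-68,-184,-10,-0.16,-0.092,0.344],[0.95,-85,-230,-12,-0.2,-0.115,0.43]]

```text
time_s: 14.65
tcp_pos: [0.5577, -0.0873, 0.2292]
ee_rot: [[0.594, -0.774, -0.221], [-0.801, -0.593, -0.079], [-0.07, 0.224, -0.972]]
wrist_force: [1.0, -0.9, -1.5]
gripper_width: 0.147
gripper_force: 30.0
```

```bash
python3 g4.py
```

```text
14.65 [ 0.5577 -0.0873  0.2292] [  8.9  22.6  -1.4   2.5 -79.3  27.3] [ 1.  -0.9 -1.5] 12.7
[0.5734 0.2453 0.1259]
0 shift [-250.  -232.3   70.8] rot [-0.268  -0.1527  0.5748] deg 37.4
[0.5983 0.2465 0.1692]
50 shift [-239.2 -242.7   23.1] rot [-0.268  -0.1527  0.5748] deg 37.4
[0.6183 0.2475 0.2039]
90 shift [-230.5 -251.   -15. ] rot [-0.268  -0.1527  0.5748] deg 37.4
tray [132.124  330.3991 110.5927] F [-1.568   0.9286 -0.777 ]
```

>>> servo_tool:
  commands:
    - [[0.95,-33,-36,-4,-0.05,-0.03,0.115],[0.95,-66,-72,-8,-0.1,-0.06,0.23],[0.95,-99,-108,-12,-0.16,-0.09,0.345],[0.95,-132,-144,-14,-0.214,-0.12,0.46],[0.95,-165,-180,-15,-0.268,-0.153,0.575]]

```text
time_s: 15.15
tcp_pos: [0.602, 0.1534, 0.2149]
ee_rot: [[0.048, -0.865, -0.5], [-0.999, -0.041, -0.024], [0.0, 0.501, -0.866]]
wrist_force: [0.8, 0.3, -0.1]
gripper_width: 0.154
gripper_force: 30.0
```

```bash
python3 g4.py
```

```text
15.15 [0.602  0.1534 0.2149] [  23.9   38.2   23.8  -10.7 -103.7  -21.1] [ 0.8  0.3 -0.1] 13.4
[0.5734 0.2453 0.1259]
0 shift [-93.2 -23.6  89.1] rot [ 0.001  -0.     -0.0008] deg 0.1
[0.5983 0.2465 0.1692]
50 shift [-93.2 -23.6  39.1] rot [ 0.001  -0.     -0.0008] deg 0.1
[0.6183 0.2475 0.2039]
90 shift [-93.2 -23.5  -0.9] rot [ 0.001  -0.     -0.0008] deg 0.1
tray [ 76.5874  92.1604 126.0792] F [-0.7694 -0.258   0.3656]
```

>>> servo_tool:
  commands:
    - [[0.95,-45,-12,0,0,0,0],[0.95,-93,-24,10,0,0,0],[0.95,-93,-24,40,0,0,0],[0.95,-93,-24,59,0,0,0],[0.95,-93,-24,59,0,0,0]]

```text
time_s: 15.65
tcp_pos: [0.586, 0.2436, 0.1493]
ee_rot: [[0.052, -0.862, -0.504], [-0.999, -0.045, -0.028], [0.001, 0.505, -0.863]]
wrist_force: [0.8, -0.2, -1.3]
gripper_width: 0.15
gripper_force: 30.0
```

>>> servo_tool:
  commands:
    - [[0.95,0,0,0,0,0,0],[0.95,0,0,0,0,0,0],[0.95,0,0,0,0,0,0],[0.95,0,0,0,0,0,0],[0.95,0,0,0,0,0,0]]

```text
time_s: 16.15
tcp_pos: [0.589, 0.2432, 0.1534]
ee_rot: [[0.051, -0.866, -0.497], [-0.999, -0.045, -0.024], [-0.002, 0.497, -0.868]]
wrist_force: [-0.1, 0.5, -1.1]
gripper_width: 0.149
gripper_force: 30.0
```

```bash
python3 g4.py
python3 - <<'E'
from station import r
import cv2,pickle
import numpy as np
d={n:r.capture(n) for n in("top","side")};pickle.dump(d,open("c3.pkl","wb"))
t=d["top"]["pixels"][:,:,::-1];s=d["side"]["pixels"][:,:,::-1]
def cr(im,x,y,w,h,W,H): return cv2.convertScaleAbs(cv2.resize(im[y:y+h,x:x+w],(W,H),interpolation=2),alpha=1.3)
cv2.imwrite("pics/z4.png",np.hstack([cr(t,90,220,100,75,400,300),cr(s,225,120,80,60,400,300)]))
E
```

```text
16.15 [0.589  0.2432 0.1534] [ 30.3  41.6  22.5 -13.4 -97.6 -26. ] [-0.1  0.5 -1.1] 12.9
[0.5734 0.2453 0.1259]
0 shift [-2.8 -0.2 31.6] rot [-0.0032  0.0001  0.0032] deg 0.3
[0.5983 0.2465 0.1692]
50 shift [ -2.8  -0.4 -18.4] rot [-0.0032  0.0001  0.0032] deg 0.3
[0.6183 0.2475 0.2039]
90 shift [ -2.8  -0.5 -58.4] rot [-0.0032  0.0001  0.0032] deg 0.3
tray [53.3117  1.838  68.5846] F [-0.4671 -0.5307 -0.9867]
```

View pics/z4.png

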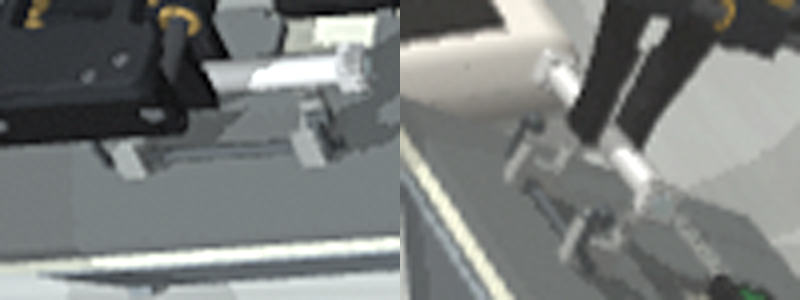

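The torch is held above the clip, ends visible: collars at side crop (548,68)/(655,195), forks at (517,165)/(575,240), flares (555,155)/(612,230). Compute the fork x from those.

Run:
```python
from h import *
d=pickle.load(open("c3.pkl","rb"));T,S=d["top"],d["side"];R,o,q=pickle.load(open("tray2.pkl","rb"))
tl=lambda c,uv,z:((onplane(c,uv,o+R[:,2]*z/1e3,R[:,2])-o)@R*1e3)[0]
f=lambda a,b:(225+(a-400+.5)/5-.5,120+(b+.5)/5-.5)
g=lambda a,b:(90+(a+.5)/4-.5,220+(b+.5)/4-.5)
for n,c,uv,z in(("S near upwall top",S,f(578,232),37),("S near upwall bottom out",S,f(568,262),17),("S far upwall top",S,f(520,150),37),("S near flare",S,f(615,225),52),("S far flare",S,f(560,150),52),("S near nose top",S,f(600,210),49),("S far nose",S,f(535,118),49),
("S near collar c",S,f(655,195),68.6),("S far collar c",S,f(545,66),68.6),("S bar",S,f(545,210),21),
("T r collar",T,g(350,68),68.6),("T barrel lower edge",T,g(250,88),68.6-4),("T barrel upper",T,g(250,64),72),("T bar",T,g(230,153),21),("T r base",T,g(310,165),17)): print(n,np.round(uv,1),tl(c,uv,z).round(1))
# expected seat feature pixels for clip x candidates
for x in(50,53,56):
    P=np.array([[x,40,37],[x,40,21],[x,75,37],[x+8.5,40.5,37],[x-8.5,40.5,52],[x,-40,37]]);print(x,"side",proj(S,o+P/1e3@R.T).round(1).tolist())
c=pickle.load(open("c0.pkl","rb"))["side"]["pixels"].astype(int).mean(2)
for v in range(154,180,1): print(v,c[v,252:284].astype(int).tolist())
```

```text
S near upwall top [260.2 166. ] [75.3 59.3 37. ]
S near upwall bottom out [258.2 172. ] [65.1 45.4 17. ]
S far upwall top [248.6 149.6] [ 74.8 -25.5  37. ]
S near flare [267.6 164.6] [70.9 78.1 52. ]
S far flare [256.6 149.6] [70.6  1.6 52. ]
S near nose top [264.6 161.6] [68.6 56.2 49. ]
S far nose [251.6 143.2] [ 66.5 -42.   49. ]
S near collar c [275.6 158.6] [55.4 70.5 68.6]
S far collar c [253.6 132.8] [ 63.2 -62.5  68.6]
S bar [253.6 161.6] [61.9 -1.6 21. ]
T r collar [177.1 236.6] [52.2 67.6 68.6]
T barrel lower edge [152.1 241.6] [56.5 23.4 64.6]
T barrel upper [152.1 235.6] [49.  24.4 72. ]
T bar [147.1 257.9] [57.   0.2 21. ]
T r base [167.1 260.9] [64.  36.6 17. ]
50 side [[266.8, 165.2], [263.8, 171.2], [272.0, 172.3], [263.8, 164.3], [272.9, 160.7], [255.6, 150.0]]
53 side [[265.7, 164.9], [262.7, 170.9], [270.9, 172.0], [262.6, 163.9], [271.8, 160.4], [254.6, 149.6]]
56 side [[264.6, 164.5], [261.6, 170.5], [269.8, 171.6], [261.5, 163.6], [270.7, 160.0], [253.5, 149.3]]
154 [83, 83, 83, 86, 99, 84, 81, 84, 84, 84, 84, 84, 85, 83, 83, 83, 91, 107, 114, 116, 121, 122, 122
[... 2763 characters left out ...]
84, 85, 84, 79, 69, 75, 77, 81, 83]
175 [84, 84, 85, 85, 84, 85, 84, 84, 83, 70, 64, 65, 63, 67, 71, 69, 77, 77, 81, 80, 81, 81, 81, 82, 82, 84, 82, 73, 64, 65, 68, 76]
176 [84, 84, 84, 84, 84, 84, 85, 84, 84, 83, 70, 71, 65, 64, 64, 63, 62, 64, 77, 82, 82, 81, 81, 81, 81, 81, 82, 80, 72, 61, 62, 62]
177 [85, 84, 84, 84, 85, 84, 85, 84, 84, 85, 85, 83, 69, 64, 65, 66, 65, 65, 66, 80, 81, 80, 82, 82, 81, 81, 82, 81, 79, 66, 64, 61]
178 [85, 84, 84, 83, 84, 84, 84, 84, 85, 83, 84, 83, 83, 69, 66, 64, 64, 65, 65, 65, 67, 80, 85, 83, 84, 84, 83, 81, 82, 79, 81, 73]
179 [84, 84, 85, 85, 84, 83, 84, 85, 83, 85, 84, 85, 84, 84, 69, 65, 64, 65, 70, 70, 64, 67, 79, 84, 85, 85, 84, 83, 84, 85, 94, 95]
```

Run:
```python
from h import *
d=pickle.load(open("c0.pkl","rb"));T,S=d["top"],d["side"];R,o,q=pickle.load(open("tray2.pkl","rb"))
for x in(50,54):
  for n,p in(("upwall top outer",(10.5,37)),("upwall bot outer",(10.5,17)),("seat mid",(0,30)),("downwall inner seat",(-8.5,30)),("downwall inner +10",(-8.5,47))):
    P=np.array([[x+p[0],y,p[1]] for y in(35,46,-46,-35)]);print(x,n,"S",proj(S,o+P/1e3@R.T).round(1).tolist(),"T",proj(T,o+P/1e3@R.T).round(1).tolist())
c=T["pixels"].astype(int).mean(2)
print("top fork rows, cols 150-180")
for v in range(236,264): print(v,c[v,150:182].astype(int).tolist())
```

```text
50 upwall top outer S [[262.2, 163.0], [263.8, 165.1], [251.1, 147.6], [252.5, 149.6]] T [[163.2, 252.7], [169.4, 252.2], [117.8, 255.7], [124.0, 255.3]]
50 upwall bot outer S [[258.4, 170.4], [260.0, 172.7], [247.5, 154.9], [248.9, 156.9]] T [[166.6, 259.4], [172.6, 259.0], [122.0, 262.4], [128.1, 262.0]]
50 seat mid S [[264.8, 166.9], [266.4, 169.1], [253.6, 151.5], [255.0, 153.5]] T [[165.4, 250.6], [171.4, 250.2], [120.6, 253.6], [126.7, 253.2]]
50 downwall inner seat S [[267.9, 167.9], [269.5, 170.1], [256.6, 152.5], [258.1, 154.5]] T [[166.2, 247.0], [172.2, 246.6], [121.7, 250.0], [127.8, 249.6]]
50 downwall inner +10 S [[271.1, 161.5], [272.8, 163.7], [259.6, 146.4], [261.1, 148.3]] T [[163.3, 241.1], [169.4, 240.7], [118.1, 244.1], [124.3, 243.7]]
54 upwall top outer S [[260.7, 162.5], [262.3, 164.7], [249.6, 147.1], [251.1, 149.1]] T [[162.8, 254.4], [169.0, 254.0], [117.3, 257.5], [123.5, 257.1]]
54 upwall bot outer S [[256.9, 170.0], [258.5, 172.2], [246.1, 154.4], [247.5, 156.4]] T [[166.2, 261.1], [172.3, 260.7], [121.5, 264.2], [127.6, 263.8]]
54 seat mid S [[263.3, 16
[... 3617 characters left out ...]
, 89, 94, 83, 88]
259 [76, 80, 82, 80, 78, 83, 85, 83, 90, 92, 92, 92, 91, 88, 100, 120, 124, 122, 123, 126, 117, 72, 52, 66, 66, 76, 89, 93, 92, 91, 91, 91]
260 [93, 92, 93, 93, 92, 92, 91, 92, 91, 90, 91, 90, 90, 89, 95, 110, 123, 124, 125, 126, 131, 95, 76, 80, 80, 88, 92, 91, 91, 90, 90, 91]
261 [91, 90, 91, 90, 91, 91, 90, 90, 91, 91, 92, 89, 90, 90, 88, 99, 111, 111, 109, 111, 113, 99, 92, 92, 92, 92, 90, 90, 90, 91, 91, 90]
262 [91, 90, 90, 91, 91, 90, 90, 90, 90, 90, 90, 90, 91, 90, 89, 93, 94, 89, 86, 87, 88, 89, 90, 91, 91, 90, 91, 91, 90, 90, 91, 91]
263 [91, 90, 91, 90, 90, 90, 91, 91, 91, 91, 91, 90, 90, 90, 89, 89, 90, 90, 89, 89, 90, 90, 91, 91, 91, 91, 90, 90, 91, 91, 90, 90]
```

Run:
```python
from h import *
d=pickle.load(open("c3.pkl","rb"));T,S=d["top"],d["side"];R,o,q=pickle.load(open("tray2.pkl","rb"))
P=np.array([[53.3,y,68.6] for y in(-60,20,30,40,50,60,77)]);print(proj(T,o+P/1e3@R.T).round(1).tolist());print(proj(S,o+P/1e3@R.T).round(1).tolist())
c=T["pixels"].astype(int).mean(2)
for u in (150,155,160,165,170,176): print("T",u,c[226:250,u].astype(int).tolist())
c=S["pixels"].astype(int).mean(2)
for v in range(148,164): print("S",v,c[v,258:286].astype(int).tolist())
```

```text
[[103.7, 241.9], [149.8, 238.9], [155.5, 238.5], [161.3, 238.1], [167.0, 237.8], [172.7, 237.4], [182.4, 236.7]]
[[257.5, 134.5], [268.7, 149.0], [270.2, 150.9], [271.7, 152.9], [273.2, 154.8], [274.8, 156.8], [277.4, 160.2]]
T 150 [98, 98, 97, 97, 97, 98, 96, 97, 97, 110, 132, 145, 153, 152, 143, 132, 102, 66, 85, 101, 101, 87, 75, 92]
T 155 [98, 98, 97, 97, 98, 98, 98, 82, 89, 119, 131, 185, 226, 216, 192, 174, 137, 90, 96, 98, 97, 98, 95, 92]
T 160 [60, 57, 48, 37, 31, 38, 54, 62, 114, 169, 199, 215, 217, 205, 186, 142, 93, 94, 97, 98, 98, 99, 96, 94]
T 165 [145, 141, 135, 133, 134, 138, 125, 101, 138, 184, 205, 218, 215, 198, 176, 128, 96, 109, 96, 115, 131, 116, 109, 122]
T 170 [198, 196, 194, 194, 168, 134, 111, 109, 163, 191, 211, 218, 211, 192, 155, 103, 75, 61, 71, 93, 100, 91, 83, 92]
T 176 [188, 184, 187, 190, 181, 173, 160, 128, 130, 133, 141, 158, 158, 165, 165, 168, 154, 113, 95, 100, 87, 69, 72, 71]
S 148 [99, 103, 98, 58, 51, 51, 69, 119, 126, 130, 131, 126, 114, 74, 39, 52, 111, 145, 145, 145, 142, 142, 142, 142, 143, 141, 142, 144]
S 149 [105, 106, 93, 86, 84, 79, 8
[... 1298 characters left out ...]
21, 106, 103, 117, 111, 111, 112, 120, 124, 125, 128]
S 159 [85, 84, 85, 85, 84, 84, 84, 85, 88, 88, 88, 87, 89, 100, 146, 151, 119, 114, 115, 107, 118, 106, 102, 103, 95, 111, 111, 122]
S 160 [80, 81, 85, 84, 84, 85, 85, 83, 82, 87, 84, 84, 87, 107, 152, 143, 121, 114, 112, 107, 108, 106, 100, 90, 88, 89, 89, 97]
S 161 [64, 66, 84, 87, 95, 84, 82, 82, 76, 82, 85, 85, 89, 95, 144, 119, 109, 106, 104, 105, 107, 106, 89, 87, 89, 88, 88, 89]
S 162 [64, 65, 77, 90, 110, 76, 64, 84, 74, 73, 86, 89, 98, 106, 123, 118, 99, 102, 106, 105, 106, 105, 94, 93, 91, 89, 86, 88]
S 163 [64, 74, 103, 92, 77, 60, 56, 65, 56, 63, 87, 94, 101, 104, 103, 96, 97, 105, 103, 106, 107, 101, 106, 104, 96, 88, 89, 89]
```

>>> servo_tool:
  commands:
    - [[0.95,-3,-0.5,0,0,0,0],[0.95,-3,-0.5,4,0,0,0],[0.95,-3,-0.5,8,0,0,0],[0.95,-3,-0.5,12,0,0,0],[0.95,-3,-0.5,12,0,0,0]]

```text
time_s: 16.75
tcp_pos: [0.5823, 0.246, 0.1415]
ee_rot: [[0.052, -0.865, -0.499], [-0.999, -0.045, -0.025], [-0.001, 0.5, -0.866]]
wrist_force: [-0.2, 0.3, -0.0]
gripper_width: 0.149
gripper_force: 30.0
```

```bash
python3 g4.py|tail -1
```

```text
tray [53.0764 -1.2667 54.9723] F [ 0.1509 -0.2841 -0.1011]
```

>>> servo_tool:
  commands:
    - [[0.95,0,0,1,0,0,0],[0.95,0,0,2,0,0,0],[0.95,0,0,3,0,0,0],[0.95,0,0,4,0,0,0],[0.95,0,0,5,0,0,0]]

```text
time_s: 17.25
tcp_pos: [0.5813, 0.246, 0.1383]
ee_rot: [[0.051, -0.867, -0.495], [-0.999, -0.045, -0.024], [-0.002, 0.496, -0.868]]
wrist_force: [3.9, -0.5, 2.1]
gripper_width: 0.152
gripper_force: 30.0
```

```bash
python3 g4.py|tail -1
```

```text
tray [52.315  -1.3654 51.7519] F [-2.3364  0.7074  3.7888]
```

>>> servo_tool:
  commands:
    - [[0.95,0,0,1,0,0,0],[0.95,0,0,2,0,0,0],[0.95,0,0,3,0,0,0],[0.95,0,0,4,0,0,0],[0.95,0,0,4,0,0,0]]

```text
time_s: 17.75
tcp_pos: [0.579, 0.246, 0.1341]
ee_rot: [[0.051, -0.867, -0.496], [-0.999, -0.045, -0.024], [-0.002, 0.497, -0.868]]
wrist_force: [4.7, 0.7, -0.9]
gripper_width: 0.149
gripper_force: 30.0
```

```bash
python3 g4.py|tail -1
```

```text
tray [52.2134 -1.4593 46.9307] F [-4.533  -0.4699  1.581 ]
```

>>> servo_tool:
  commands:
    - [[0.95,0,0,1,0,0,0],[0.95,0,0,2,0,0,0],[0.95,0,0,3.5,0,0,0],[0.95,0,0,5,0,0,0],[0.95,0,0,5,0,0,0]]

```text
time_s: 18.25
tcp_pos: [0.5753, 0.2457, 0.1292]
ee_rot: [[0.052, -0.865, -0.499], [-0.999, -0.045, -0.025], [-0.001, 0.5, -0.866]]
wrist_force: [3.6, 0.6, -4.7]
gripper_width: 0.15
gripper_force: 30.0
```

```bash
python3 g4.py|tail -1
```

```text
tray [52.9252 -1.3623 40.8438] F [-5.5239 -0.4191 -2.2629]
```

>>> servo_tool:
  commands:
    - [[0.95,0,0,1,0,0,0],[0.95,0,0,2,0,0,0],[0.95,0,0,3,0,0,0],[0.95,0,0,4,0,0,0],[0.95,0,0,4,0,0,0]]

```text
time_s: 18.75
tcp_pos: [0.5733, 0.2454, 0.1272]
ee_rot: [[0.052, -0.865, -0.499], [-0.999, -0.046, -0.026], [-0.001, 0.5, -0.866]]
wrist_force: [0.5, -0.4, -0.0]
gripper_width: 0.15
gripper_force: 30.0
```

```bash
python3 g4.py|tail -1
```

```text
tray [53.7342 -1.1128 38.0908] F [-0.4391  0.3838  0.2292]
```

>>> servo_tool:
  commands:
    - [[0.95,0,0,0.6,0,0,0],[0.95,0,0,1.2,0,0,0],[0.95,0,0,1.8,0,0,0],[0.95,0,0,2.4,0,0,0],[0.95,0,0,2.4,0,0,0]]

```text
time_s: 19.25
tcp_pos: [0.5732, 0.2454, 0.1269]
ee_rot: [[0.053, -0.867, -0.496], [-0.999, -0.046, -0.025], [-0.001, 0.497, -0.868]]
wrist_force: [0.4, -0.1, 7.9]
gripper_width: 0.149
gripper_force: 30.0
```

```bash
python3 g4.py|tail -1
```

```text
tray [53.6165 -1.1292 37.7985] F [3.5853 0.0877 7.0435]
```

Firm at the seat. Release and retreat.

>>> servo_tool:
  commands:
    - [[0.95,0,0,-1.5,0,0,0],[0.6,0,0,-1.5,0,0,0],[0.6,0,0,-1.5,0,0,0],[0.6,0,0,-1.5,0,0,0],[0.6,0,0,-1.5,0,0,0]]

```text
time_s: 19.75
tcp_pos: [0.5734, 0.2456, 0.1254]
ee_rot: [[0.052, -0.866, -0.498], [-0.999, -0.045, -0.025], [-0.001, 0.499, -0.867]]
wrist_force: [0.6, -0.7, 0.1]
gripper_width: 0.376
gripper_force: 0.0
```

>>> servo_tool:
  commands:
    - [[0.6,0,0,-2,0,0,0],[0.6,0,0,-10,0,0,0],[0.6,0,0,-40,0,0,0],[0.6,0,0,-85,0,0,0],[0.6,0,0,-130,0,0,0]]

```text
time_s: 20.25
tcp_pos: [0.6387, 0.2486, 0.2407]
ee_rot: [[0.052, -0.866, -0.497], [-0.999, -0.045, -0.025], [-0.0, 0.498, -0.867]]
wrist_force: [1.0, 0.6, 0.0]
gripper_width: 0.396
gripper_force: 0.0
```

>>> servo_tool:
  commands:
    - [[0.6,40,0,0,0,0,0],[0.6,85,0,0,0,0,0],[0.6,130,0,0,0,0,0],[0.6,175,0,0,0,0,0],[0.6,200,0,0,0,0,0]]

```text
time_s: 20.75
tcp_pos: [0.6487, 0.0454, 0.2393]
ee_rot: [[0.049, -0.866, -0.497], [-0.999, -0.042, -0.024], [-0.0, 0.498, -0.867]]
wrist_force: [0.9, 0.3, 0.7]
gripper_width: 0.399
gripper_force: 0.0
```

Run:
```python
from h import *
from station import r
print(r.sense()["time_s"])
R,o,q=pickle.load(open("tray2.pkl","rb"));d={n:r.capture(n) for n in("top","side")};T,S=d["top"],d["side"]
P=np.array([[53.3,y,38] for y in(-76,-60,-20,0,20,60,74)]);print(proj(T,o+P/1e3@R.T).round(1).tolist());print(proj(S,o+P/1e3@R.T).round(1).tolist())
c=T["pixels"].astype(int).mean(2)
for u in (104,110,135,140,145,180): print("T",u,c[240:268,u].astype(int).tolist())
c=S["pixels"].astype(int).mean(2)
for v in range(140,178,2): print("S",v,c[v,244:280].astype(int).tolist())
```

```text
20.75
[[101.7, 253.4], [110.7, 252.8], [133.1, 251.3], [144.2, 250.5], [155.4, 249.8], [177.6, 248.3], [185.4, 247.8]]
[[249.9, 142.8], [252.0, 145.6], [257.3, 152.9], [260.1, 156.7], [262.9, 160.5], [268.7, 168.5], [270.9, 171.3]]
T 104 [101, 102, 101, 102, 101, 102, 101, 101, 102, 103, 103, 103, 102, 103, 104, 103, 103, 104, 104, 105, 106, 105, 106, 107, 106, 106, 105, 106]
T 110 [91, 91, 91, 93, 92, 92, 92, 93, 92, 93, 93, 93, 93, 95, 95, 95, 95, 96, 96, 96, 97, 98, 97, 98, 99, 99, 99, 99]
T 135 [98, 98, 100, 88, 68, 65, 90, 145, 182, 198, 207, 197, 176, 156, 114, 66, 65, 72, 85, 77, 86, 100, 100, 99, 98, 99, 98, 99]
T 140 [98, 99, 98, 99, 99, 79, 111, 169, 197, 214, 216, 199, 171, 131, 78, 69, 73, 82, 83, 75, 88, 101, 98, 99, 99, 99, 99, 98]
T 145 [98, 99, 101, 96, 76, 69, 127, 183, 210, 223, 225, 215, 193, 143, 89, 83, 70, 90, 83, 84, 101, 97, 98, 98, 99, 97, 98, 98]
T 180 [97, 128, 162, 166, 164, 164, 163, 170, 182, 186, 186, 188, 196, 151, 56, 76, 76, 80, 94, 103, 102, 103, 103, 102, 103, 103, 103, 103]
S 140 [97, 96, 95, 95, 100, 122, 111, 99, 91, 88, 86, 86, 85, 84, 83, 86, 
[... 2390 characters left out ...]
0, 121, 138, 163, 157, 131, 130, 129, 122, 90, 85, 83, 84, 86, 84]
S 170 [92, 91, 88, 88, 88, 88, 88, 88, 88, 87, 88, 88, 99, 124, 118, 90, 61, 54, 65, 81, 86, 121, 162, 162, 151, 105, 109, 112, 106, 102, 112, 101, 84, 85, 85, 84]
S 172 [93, 93, 91, 89, 89, 89, 88, 88, 88, 89, 87, 88, 90, 101, 93, 84, 83, 59, 59, 63, 81, 106, 153, 136, 101, 105, 105, 107, 108, 107, 89, 81, 84, 85, 84, 84]
S 174 [105, 92, 92, 92, 89, 87, 87, 87, 88, 88, 87, 87, 88, 87, 88, 86, 73, 66, 56, 61, 72, 78, 80, 86, 112, 95, 101, 106, 102, 85, 87, 86, 86, 84, 79, 71]
S 176 [174, 142, 93, 92, 93, 91, 87, 88, 87, 88, 88, 88, 88, 88, 89, 88, 88, 86, 75, 74, 66, 67, 68, 65, 66, 65, 65, 66, 63, 80, 84, 84, 85, 82, 83, 83]
```

Torch lies at the predicted seat in both views; the left end is hidden by the arm. Back off more and check the remainder.

>>> servo_tool:
  commands:
    - [[0.6,45,0,0,0,0,0],[0.6,90,0,0,0,0,0],[0.6,130,20,0,0,0,0],[0.6,165,45,0,0,0,0],[0.6,180,60,0,0,0,0]]

```text
time_s: 21.35
tcp_pos: [0.6051, -0.1358, 0.2695]
ee_rot: [[0.049, -0.867, -0.496], [-0.999, -0.043, -0.024], [-0.0, 0.497, -0.868]]
wrist_force: [0.5, 0.3, 0.8]
gripper_width: 0.404
gripper_force: 0.0
```

Run:
```python
from h import *
from station import r
R,o,q=pickle.load(open("tray2.pkl","rb"));T=r.capture("top");S=r.capture("side");c=T["pixels"].astype(int).mean(2)
c2=pickle.load(open("c2.pkl","rb"));b=c2["top"]["pixels"].astype(int).mean(2)
c0=pickle.load(open("c0.pkl","rb"))
D=np.abs(c-b);print("callipers diff",[(D[198:226,x:x+20]>25).sum() for x in range(108,208,20)])
for u in (100,104,110,116,182,186): print("T",u,c[240:268,u].astype(int).tolist())
# bystanders
for n,cc,k,bx in(("top",T,"top",[(300,120,335,172),(393,158,442,206),(260,335,295,370)]),("side",S,"side",[(385,195,420,268),(392,295,450,342),(188,243,220,285)])):
    for x0,y0,x1,y1 in bx: print(n,(np.abs(cc["pixels"].astype(int)-c0[k]["pixels"].astype(int)).mean(2)[y0:y1,x0:x1]>40).mean().round(3))
# noses, side view before/after
A=S["pixels"].astype(int).mean(2);B=c0["side"]["pixels"].astype(int).mean(2)
for v in range(140,150): print(v,B[v,244:262].astype(int).tolist(),A[v,244:262].astype(int).tolist())
```

```text
callipers diff [np.int64(0), np.int64(421), np.int64(538), np.int64(490), np.int64(504)]
T 100 [96, 96, 96, 96, 95, 93, 102, 124, 133, 142, 157, 153, 161, 181, 175, 161, 144, 111, 89, 93, 96, 95, 96, 95, 96, 95, 95, 96]
T 104 [96, 95, 96, 95, 94, 88, 143, 171, 153, 153, 154, 166, 173, 176, 175, 173, 173, 176, 143, 83, 95, 96, 96, 96, 96, 96, 95, 96]
T 110 [91, 91, 91, 91, 93, 96, 95, 88, 116, 165, 170, 136, 122, 123, 125, 122, 101, 94, 95, 95, 95, 95, 96, 96, 95, 95, 95, 96]
T 116 [96, 97, 89, 90, 92, 93, 93, 91, 127, 172, 146, 49, 24, 30, 60, 83, 84, 77, 46, 42, 53, 70, 91, 97, 96, 95, 96, 96]
T 182 [186, 186, 186, 186, 186, 186, 185, 185, 186, 186, 186, 186, 187, 187, 186, 187, 186, 186, 186, 185, 185, 185, 184, 184, 183, 184, 183, 182]
T 186 [184, 183, 183, 184, 183, 183, 184, 184, 184, 184, 184, 184, 185, 184, 184, 184, 183, 183, 182, 182, 182, 181, 181, 180, 181, 180, 179, 178]
top 0.118
top 0.039
top 0.739
side 0.0
side 0.0
side 0.381
140 [92, 91, 89, 90, 89, 89, 87, 86, 84, 85, 83, 83, 81, 81, 79, 82, 86, 86] [96, 95, 94, 94, 105, 136, 118, 101, 92, 88, 87, 86, 85, 83, 82, 85,
[... 765 characters left out ...]
 108, 103, 103, 102, 104, 112, 131]
146 [82, 81, 84, 82, 65, 59, 78, 69, 60, 67, 85, 84, 85, 86, 88, 102, 124, 140] [87, 91, 108, 160, 76, 72, 130, 100, 69, 89, 148, 137, 105, 103, 105, 115, 132, 145]
147 [84, 82, 83, 76, 60, 65, 86, 84, 80, 85, 85, 85, 84, 87, 104, 132, 140, 134] [88, 88, 88, 78, 61, 76, 134, 131, 103, 121, 131, 152, 124, 104, 115, 140, 145, 139]
148 [84, 85, 82, 65, 64, 92, 94, 87, 83, 85, 84, 84, 85, 95, 128, 140, 132, 102] [88, 88, 85, 69, 65, 95, 105, 125, 123, 131, 149, 149, 157, 117, 128, 145, 136, 106]
149 [86, 83, 78, 61, 82, 119, 114, 93, 82, 83, 82, 84, 87, 108, 121, 131, 104, 81] [88, 87, 82, 64, 87, 122, 119, 117, 113, 134, 191, 195, 174, 148, 116, 134, 107, 87]
```

Run:
```python
from h import *
from station import r
c0=pickle.load(open("c0.pkl","rb"));S=r.capture("side")
for n,d in(("now",S),("c3",pickle.load(open("c3.pkl","rb"))["side"]),("c2",pickle.load(open("c2.pkl","rb"))["side"])):
    for k,i in(("0",c0["side"]),(n,d)):
        p=i["pixels"].astype(int)[235:290,180:230];m=(p[...,0]-p[...,2]>60);print(k,m.sum(),np.argwhere(m).mean(0) if m.any() else None)
T=pickle.load(open("c2.pkl","rb"))
```

```text
0 60 [33.3    15.7667]
now 48 [33.0625 14.9375]
0 60 [33.3    15.7667]
c3 59 [33.2881 15.9322]
0 60 [33.3    15.7667]
c2 61 [33.3607 15.9344]
```

Jar, bottle and bowl are unmoved, the jaw is closed, and the torch and callipers are seated. Handing in.

```bash
python3 -c "
from station import r
print(r.finish_job())"
```

```text
the job is handed in; nothing more can be done
None
```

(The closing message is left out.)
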